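Carry on the stickered drying stack

TASK

Carry on the drying stack, so that air reaches both faces of every walnut board: lay the two square-edged stickers flat across the walnut board that already rests on its two bearers, each sticker straight above a bearer, and lay the loose walnut board squarely on them, its ends and edges even with the board below. Then weigh it down with the two steel blocks, lying flat, one straight above each sticker and in the middle of the board's width. Leave the pale board, the round dowel, the tape measure and the marking gauge where they lie.

Things in the scene. Friction and masses are not known exactly. Their poses are not given: they have to be found in the camera images.
- stack_base: The start of the stack, fixed on the bench: a dark walnut board 220 x 60 x 18 mm lying on two pale bearers (20 mm wide, 14 mm high, 104 mm long) that cross under it and stick out 22 mm at each side. Origin on the bench under its middle; y runs along the board, x across it (along the bearers), z up. The bearers' middle lines lie at y = +70 mm and y = -70 mm; the board's top face is 32 mm above the bench.
- sticker_a_mid (a point): Sticker: loose pale square-edged stick, 110 long, 12 wide, 8 mm thick, 15 g. Point at its centre, 4 mm above what it lies on; y along its length, z up. The two stickers are alike: either goes above either bearer. They lie within the robot's easy reach; a stick among the clutter at the far right end of the bench is none of them.
- sticker_b_mid (a point): The other sticker, the same in every way.
- walnut_mid (a point): Loose dark walnut board, 220 x 60 x 18 mm, 0.13 to 0.21 kg, lying flat on the bench. Point at its centre, 9 mm above what it lies on; y along its length, x across its 60 mm width, z up.
- block_a_mid (a point): Grey steel block with drilled holes, 50 x 75 mm and 25 mm high as it lies, 0.44 to 0.66 kg. Point at its centre, 12.5 mm above what it lies on; y along its 75 mm, x along its 50 mm, z up. The two blocks are alike; on the stack either may lie along or across the board.
- block_b_mid (a point): The other steel block, the same in every way.
- pale_mid (a point): Pale board of another wood, 220 x 60 x 18 mm, not for this stack: leave it. Point at its centre; y along its length.
- dowel_mid (a point): Thin round reddish dowel rod, 11 mm in diameter, 135 long: it would roll, so it is no sticker: leave it. Point at its centre; y along its length.
- tape_mid (a point): Yellow tape measure standing upright, 36 x 88 x 62 mm high, a bystander: leave it. Point at its centre; y along its 88 mm.
- gauge: Wooden marking gauge, 190 x 72 x 62 mm, a bystander at the far side of the work: leave it. Origin under its middle; x along its 190 mm beam.
Mind the look-alikes: they are no part of the job. Leave any green or turquoise look-alike of the part that bears sticker_a_mid alone. What is shaped like the part that bears block_a_mid but blue is not meant.

How it is judged (in metres and radians):
On the way, in this order (a step that is already met when the one before it is completed fails the run):
1. the two stickers lie across the walnut board of the stack, each above a bearer (((y of sticker_a_mid in the frame of stack_base between 0.058 and 0.082 m and x of sticker_a_mid in the frame of stack_base between -0.015 and 0.015 m and z of sticker_a_mid in the frame of stack_base between 0.032 and 0.04 m and angle between the y axis of each of sticker_a_mid, sticker_b_mid and the x axis of stack_base, either way round below 0.2 rad and y of sticker_b_mid in the frame of stack_base between -0.082 and -0.058 m and x of sticker_b_mid in the frame of stack_base between -0.015 and 0.015 m and z of sticker_b_mid in the frame of stack_base between 0.032 and 0.04 m) or (y of sticker_a_mid in the frame of stack_base between -0.082 and -0.058 m and x of sticker_a_mid in the frame of stack_base between -0.015 and 0.015 m and z of sticker_a_mid in the frame of stack_base between 0.032 and 0.04 m and angle between the y axis of each of sticker_a_mid, sticker_b_mid and the x axis of stack_base, either way round below 0.2 rad and y of sticker_b_mid in the frame of stack_base between 0.058 and 0.082 m and x of sticker_b_mid in the frame of stack_base between -0.015 and 0.015 m and z of sticker_b_mid in the frame of stack_base between 0.032 and 0.04 m))), for 0.2 s.
2. the loose walnut board lies flat and square on the two stickers (y of walnut_mid in the frame of stack_base between -0.012 and 0.012 m and x of walnut_mid in the frame of stack_base between -0.01 and 0.01 m and z of walnut_mid in the frame of stack_base between 0.045 and 0.053 m and angle between the y axis of walnut_mid and the y axis of stack_base, either way round below 0.1 rad and angle between walnut_mid's own z axis and vertical below 0.05 rad and ((y of sticker_a_mid in the frame of stack_base between 0.058 and 0.082 m and x of sticker_a_mid in the frame of stack_base between -0.015 and 0.015 m and z of sticker_a_mid in the frame of stack_base between 0.032 and 0.04 m and angle between the y axis of each of sticker_a_mid, sticker_b_mid and the x axis of stack_base, either way round below 0.2 rad and y of sticker_b_mid in the frame of stack_base between -0.082 and -0.058 m and x of sticker_b_mid in the frame of stack_base between -0.015 and 0.015 m and z of sticker_b_mid in the frame of stack_base between 0.032 and 0.04 m) or (y of sticker_a_mid in the frame of stack_base between -0.082 and -0.058 m and x of sticker_a_mid in the frame of stack_base between -0.015 and 0.015 m and z of sticker_a_mid in the frame of stack_base between 0.032 and 0.04 m and angle between the y axis of each of sticker_a_mid, sticker_b_mid and the x axis of stack_base, either way round below 0.2 rad and y of sticker_b_mid in the frame of stack_base between 0.058 and 0.082 m and x of sticker_b_mid in the frame of stack_base between -0.015 and 0.015 m and z of sticker_b_mid in the frame of stack_base between 0.032 and 0.04 m))), for 0.2 s.
At the end, for the whole second after the job is handed in: Each sticker is within 12 mm of a bearer's line, 15 mm of centre, 0.2 rad of square; the walnut board is flat on both, within 12 mm along, 10 mm across and 0.1 rad; the blocks are flat on it, each within 15 mm of above a bearer's middle; the things to leave moved under 30 mm (all of step 2 and ((y of block_a_mid in the frame of stack_base between 0.055 and 0.085 m and x of block_a_mid in the frame of stack_base between -0.015 and 0.015 m and z of block_a_mid in the frame of stack_base between 0.0655 and 0.0755 m and angle between each of block_a_mid, block_b_mid's own z axis and vertical below 0.08 rad and y of block_b_mid in the frame of stack_base between -0.085 and -0.055 m and x of block_b_mid in the frame of stack_base between -0.015 and 0.015 m and z of block_b_mid in the frame of stack_base between 0.0655 and 0.0755 m) or (y of block_a_mid in the frame of stack_base between -0.085 and -0.055 m and x of block_a_mid in the frame of stack_base between -0.015 and 0.015 m and z of block_a_mid in the frame of stack_base between 0.0655 and 0.0755 m and angle between each of block_a_mid, block_b_mid's own z axis and vertical below 0.08 rad and y of block_b_mid in the frame of stack_base between 0.055 and 0.085 m and x of block_b_mid in the frame of stack_base between -0.015 and 0.015 m and z of block_b_mid in the frame of stack_base between 0.0655 and 0.0755 m)) and distance of each of pale_mid, dowel_mid from where it was at the start of the episode below 0.03 m); the robot touches nothing.
It fails at once if the pale board is pushed or carried away by more than 30 mm (distance of pale_mid from where it was at the start of the episode above 0.03 m).
It fails at once if the round dowel is pushed or carried away by more than 30 mm (distance of dowel_mid from where it was at the start of the episode above 0.03 m).
It fails at once if the tape measure is pushed or carried away by more than 30 mm (distance of tape_mid from where it was at the start of the episode above 0.03 m).
It fails at once if the marking gauge is pushed or carried away by more than 30 mm (distance of gauge from where it was at the start of the episode above 0.03 m).
It also fails if it takes over 115 s, if anything falls off the work surface, if the arm or the gripper's body presses on something with over 40 N, if the wrist force passes 120 N, or if a joint passes its speed limit or range.

ROBOT

A 6-joint arm with a two-finger parallel gripper is mounted at the origin on a cart in front of the work surface, level with it; the furniture and walls round the work are solid. World frame = base frame: x ahead of the robot, y to its left, z up, the work surface at z = 0. Lengths are in m, angles in degrees, forces in N, time in s.
With the tool pointing down it reaches from about 0.35 to 0.875 m from the base axis. Payload 4.2 kg.
Tool frame: the origin (TCP) lies at the very end of the fingers, on their centre line; the grasp point (between the pads) lies 19 mm behind it; z points along the fingers, y is the line along which they close (so a half turn about z gives the same grasp; the last joint's range is limited). The gripper opens to 87 mm and grips with 3 to 60 N. Pads are 19 mm wide; open, the fingers measure 117 mm over their backs; the gripper's body (75 mm by 190 mm) begins 51 mm behind the grasp point.
Start: joints at [-60.012, 22.042, 0.453, 0, -68.411, -14.817], TCP at [0.164, -0.603, 0.193] pointing down, gripper open.
Joint ranges: [-179.83, 179.83], [-69.29, 118.12], [-61.27, 80.66], [-181.25, 117.63], [-171.15, -9.14], [-177.46, 177.46]. Speed limits (degrees/s): [159.86, 159.86, 180, 180, 180, 180].

INTERFACE

Orientations are given as a 3x3 rotation matrix whose columns are the frame's x, y, z axes.
In Python, from station import monitor, cams, ticket gives the robot as it stands.
- The arm moves only by the tool drive_tool, never from a script. Its argument "moves" is a list of rows, each an object with "delta_pos": the shift along the tool's x, y, z in mm, a list of three; "turn": the turn about the tool's z in rad; "claw": the opening, from 0 (shut) to 1 (fully open). A call has 1 to 12 rows; each row shifts and turns the commanded pose from where the row before left it, along the tool's axes as they then stand; what a row does not reach is not made up. A row lasts 1/8 s, in which the tool goes at most 62.5 mm and 10.7 degrees, less where a joint would pass 70% of its speed; a pose out of reach is approached as far as the arm can. A call is refused whole if a number of a shift passes 62.5 or a number of a turn 0.188, either way. A call with a gripper value outside its range is refused whole. The fingers move at their own pace and stop on an object; the grip force is fixed at half the most. Time passes only in rows, so rows that do not move let the fingers close. It gives the time, the measured TCP pose, the force, the opening and the grip force at its end, in the units of the state.
- monitor.sense(): the state, without advancing time (a new reading comes with each control period).
- cams.capture(name): name is "side" or "top"; returns a dict with "color" (420x560x3 uint8, red, green, blue), "range_z" (420x560 float32, m along the optical axis (not along the pixel's ray), 0 where there is no reading), "vertical_fov" (degrees; the focal length in pixels is half the picture's height over the tangent of half this angle, whatever the lens; pixels are square), "cx", "cy" (the principal point, pixels), "dist" ([k1, k2, p1, p2, k3] as OpenCV has them; the pictures are not rectified), "extrinsics" (4x4, takes a point from camera to world coordinates). Camera axes: x right, y down, z forward; pixel columns grow to the right and rows downward; lengths in m; the calibration is good to about 2 mm. A picture is of the moment at which its call begins.
- ticket.finish_job(): hands the job in; it is judged then, once.
The state is a dict: "time_s": time; "joints": joint angles; "joint_velocities": joint speeds; "effort": joint torques, N m; "tcp_pos": TCP position; "ee_rot": TCP orientation; "wrist_force": force on the tool from outside, world axes, zero at the start; "moment": the same for the moment, N m; "gripper_width": opening from 0.0 (shut) to 1.0 (fully open); "gripper_force": force on a finger pad.
Only numpy, scipy, OpenCV 4.12 (cv2) and the standard library are available. Lean on these libraries where they do the work, as an engineer would, in place of code of your own. Each camera call takes 0.05 s, during which the arm holds its last target. There are 200 camera calls.

## Working session

There is one attempt and no reset: what is moved stays moved. The work goes in short steps, Python scripts to look and compute and a tool call to move; the robot and the scene stay as the last step left them, time stands still between calls to the robot, and variables do not carry over. Pictures are saved under pics/ and viewed, at most 14 in all, crops included, and the job is handed in when it is done.

Besides the shell and the picture viewer there is one more tool, called after "Request:" as name(argument=value, ...), one argument or row to a line, values as JSON. drive_tool: Moves the arm, as the interface text tells. Its arguments: {"type":"object","properties":{"moves":{"type":"array","items":{"type":"object","properties":{"delta_pos":{"type":"array","items":{"type":"number"}},"turn":{"type":"number"},"claw":{"type":"number"}}}}},"required":["moves"]}

```bash
mkdir -p pics; cat > h.py <<'E'
import numpy as np, cv2
from station import monitor, cams, ticket
def cap(n):
    c=cams.capture(n); h=c["color"].shape[0]
    f=h/2/np.tan(np.radians(c["vertical_fov"])/2)
    c["K"]=np.array([[f,0,c["cx"]],[0,f,c["cy"]],[0,0,1.]]); return c
def rays(c,px):
    u=cv2.undistortPoints(np.array(px,float).reshape(-1,1,2),c["K"],np.array(c["dist"],float)).reshape(-1,2)
    return np.c_[u,np.ones(len(u))]
def plane(c,px,z):
    E=np.array(c["extrinsics"]); d=rays(c,px)@E[:3,:3].T; o=E[:3,3]
    return o+d*((z-o[2])/d[:,2])[:,None]
def cloud(c):
    H,W=c["range_z"].shape; v,u=np.mgrid[:H,:W]
    r=rays(c,np.c_[u.ravel(),v.ravel()])*c["range_z"].reshape(-1,1)
    E=np.array(c["extrinsics"]); return (r@E[:3,:3].T+E[:3,3]).reshape(H,W,3)
def save(n,im): cv2.imwrite("pics/"+n,im[...,::-1])
E
python3 - <<'E'
from h import *
for n in("top","side"):
    c=cap(n); save(n+"0.png",c["color"]); print(n,np.round(c["extrinsics"],3).tolist(),c["vertical_fov"],c["dist"])
s=monitor.sense();print(s)
E
```

```text
top [[0.009, -0.988, 0.153, 0.303], [-1.0, -0.009, -0.0, 0.02], [0.002, -0.153, -0.988, 1.692], [0.0, 0.0, 0.0, 1.0]] 51.951507432762156 [-0.05025829  0.          0.          0.          0.        ]
side [[-0.789, -0.347, 0.507, -0.03], [-0.614, 0.43, -0.662, 0.809], [0.012, -0.833, -0.553, 0.71], [0.0, 0.0, 0.0, 1.0]] 53.75080377843956 [-0.05912593  0.          0.          0.          0.        ]
{'time_s': 0.1, 'joints': array([-6.00126441e+01,  2.20859966e+01,  3.87942920e-01, -2.56656563e-02,
       -6.84132245e+01, -1.48160524e+01]), 'joint_velocities': array([ 0.07777699, -0.09528066,  0.16558487,  0.0631394 , -0.01931854,
       -0.00035373]), 'effort': array([ 2.05044489e-04, -3.91689205e+01,  1.87936056e+01,  4.23190936e+00,
        1.34950850e-02, -7.52185974e-05]), 'tcp_pos': array([ 0.16341542, -0.60263064,  0.19247423]), 'ee_rot': array([[-9.65190885e-01, -2.61545758e-01, -6.09923217e-04],
       [-2.61546452e-01,  9.65189039e-01,  1.89033838e-03],
       [ 9.42812207e-05,  1.98406062e-03, -9.99998027e-01]]), 'wrist_force': array([-0.62732864, -0.31117652,  0.06625911]), 'moment': array([ 0.01871612, -0.00957436, -0.03412254]), 'gripper_force': 0.0, 'gripper_width': 1.0009740224722457}
```

View pics/top0.png

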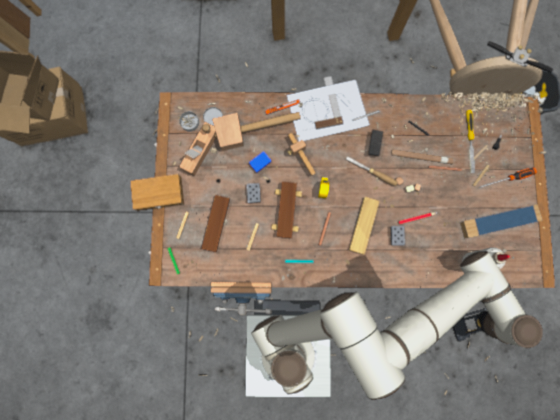

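View pics/side0.png

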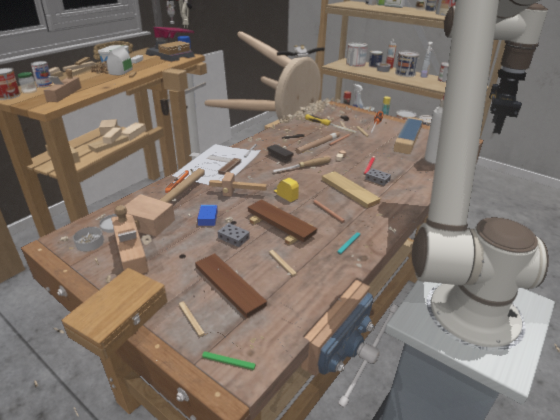

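The top view shows the stack at (287,209), with bearer ends sticking out, and the loose walnut board at (215,223). The stickers are the pale sticks at (182,225) and (252,236). Other sticks are the green one (173,260), the turquoise one (299,261), the reddish round dowel (326,228) and the clutter stick (482,175). The blocks are the grey drilled ones at (253,194) and (398,235); the blue one at (260,162) isn't meant. The pale board is at (365,225). I'll confirm with an enlarged crop and measure in the same script.

```bash
cat > m.py <<'E'
from h import *
def blobs(c,seeds,tol=None):
    """(name,seedpx,z,mask fn) -> min-area rect in world at plane z"""
    hsv=cv2.cvtColor(c["color"],cv2.COLOR_RGB2HSV).astype(int)
    out={}
    for n,(u,v),z,lo,hi in seeds:
        m=cv2.inRange(hsv.astype(np.uint8),np.array(lo),np.array(hi))
        k,l,st,ce=cv2.connectedComponentsWithStats(m)
        win=l[v-6:v+7,u-6:u+7]; ids=win[win>0]
        if len(ids)==0: print(n,"none",hsv[v,u]);continue
        i=np.bincount(ids).argmax(); ys,xs=np.nonzero(l==i)
        P=plane(c,np.c_[xs,ys],z)[:,:2]
        (cx,cy),(w,h),a=cv2.minAreaRect((P*1000).astype(np.float32))
        mu=P.mean(0); e,V=np.linalg.eigh(np.cov(P.T)); d=V[:,1]
        print(n,"hsv",hsv[v,u],"n",len(xs),"mean",np.round(mu*1000,1),"rect",np.round([cx,cy,w,h],1),"long dir deg",round(np.degrees(np.arctan2(d[1],d[0]))%180,1))
E
python3 - <<'E'
from m import *
c=cap("top")
im=c["color"][155:285,160:420]; save("crop0.png",cv2.resize(im,None,fx=3,fy=3,interpolation=cv2.INTER_CUBIC))
pale=((12,50,150),(30,190,255)); wal=((0,60,20),(14,255,125)); grey=((90,0,60),(140,90,200))
blobs(c,[("stA",(182,225),.008,*pale),("stB",(252,236),.008,*pale),("walnut",(215,223),.018,*wal),("base",(287,209),.032,*wal),
("blkA",(253,194),.025,*grey),("blkB",(398,235),.025,*grey),("pale",(365,225),.018,*pale),("tape",(324,187),.06,(22,150,120),(32,255,255))])
c=cap("side")
blobs(c,[("stA",(191,318),.008,*pale),("stB",(282,262),.008,*pale),("walnut",(230,283),.018,*wal),("base",(281,219),.032,*wal),("blkA",(233,234),.025,*grey),("blkB",(378,175),.025,*grey)])
E
```

```text
stA hsv [ 20  97 232] n 39786 mean [ 604.1 -176.7] rect [ 648.4 -207.8  815.4 1688.1] long dir deg 91.3
stB hsv [ 20  95 230] n 39786 mean [ 604.1 -176.7] rect [ 648.4 -207.8  815.4 1688.1] long dir deg 91.3
walnut hsv [ 12 151 123] n 709 mean [503.9 282.5] rect [498.6 282.3  76.8 221.2] long dir deg 167.3
base hsv [ 12 149 123] n 554 mean [561.    9.6] rect [555.   15.7  68.4 221.5] long dir deg 174.7
blkA hsv [107  18 131] n 228 mean [621.5 139.6] rect [620.5 139.5  72.3  47.3] long dir deg 4.8
blkB hsv [109  18 157] n 235 mean [ 457.8 -424.9] rect [ 459.6 -425.1   70.3   51. ] long dir deg 2.3
pale hsv [ 21 114 221] n 39786 mean [ 602.3 -175.5] rect [ 646.4 -206.5  810.6 1678.1] long dir deg 91.3
tape hsv [ 29 244 236] n 174 mean [ 637.5 -135.2] rect [ 638.9 -136.6   36.8   79.8] long dir deg 174.2
stA hsv [ 18  71 202] n 236 mean [494.9 420.9] rect [495.9 420.2  14.1 112. ] long dir deg 161.3
stB hsv [ 17  66 204] n 257 mean [442.1 130.7] rect [443.5 108.4  85.3 119.2] long dir deg 161.8
walnut hsv [ 11 121 120] n 1930 mean [489.4 299.1] rect [498.1 299.7  79.8 233.6] long dir deg 167.2
base hsv [ 11 122 119] n 1416 mean [537.8  30. ] rect [545.4  31.6 114.1 245.4] long dir deg 171.2
blkA hsv [116  13 137] n 310 mean [620.4 146.7] rect [620.3 149.2  60.2  79. ] long dir deg 178.9
blkB hsv [120  12 127] n 125 mean [ 455.7 -419.8] rect [ 456.6 -420.3   71.9   47.7] long dir deg 177.4
```

View pics/crop0.png

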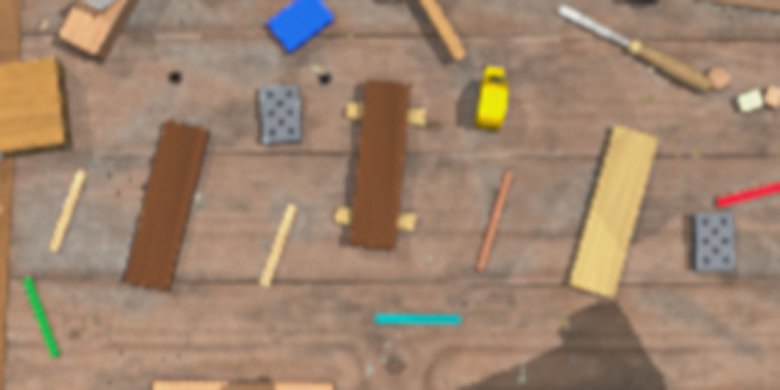

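The crop confirms them: the stickers are the pale sticks at crop (68,210) and (279,245), the blocks are grey, and the stack has bearer ends. I'll refine with tighter masks and depth.

```bash
cat > d.py <<'E'
from h import *
def dep(c,name,xy,r,zlo,zhi):
    P=cloud(c); m=(np.hypot(P[...,0]-xy[0],P[...,1]-xy[1])<r)&(P[...,2]>zlo)&(P[...,2]<zhi)&(c["range_z"]>0)
    k,l,st,ce=cv2.connectedComponentsWithStats(m.astype(np.uint8))
    if k<2: print(name,"none");return
    i=1+st[1:,4].argmax(); Q=P[l==i]
    R=cv2.minAreaRect((Q[:,:2]*1000).astype(np.float32)); e,V=np.linalg.eigh(np.cov(Q[:,:2].T)); d=V[:,1]
    print(name,len(Q),"mean",np.round(Q[:,:2].mean(0)*1000,1),"z",np.round(np.percentile(Q[:,2],[10,50,90])*1000,1),"rect",np.round([*R[0],*R[1]],1),"dir",round(np.degrees(np.arctan2(d[1],d[0]))%180,1))
def col(c,name,px,r,z,lo,hi):
    u,v=px; h=cv2.cvtColor(c["color"],cv2.COLOR_RGB2HSV); m=cv2.inRange(h,np.array(lo),np.array(hi))
    w=np.zeros_like(m); w[max(0,v-r):v+r,max(0,u-r):u+r]=1; m=m*w
    k,l,st,ce=cv2.connectedComponentsWithStats(m)
    if k<2: print(name,"none");return
    i=1+st[1:,4].argmax(); ys,xs=np.nonzero(l==i)
    Q=plane(c,np.c_[xs,ys],z)[:,:2]*1000
    R=cv2.minAreaRect(Q.astype(np.float32)); e,V=np.linalg.eigh(np.cov(Q.T)); d=V[:,1]
    print(name,len(Q),"mean",np.round(Q.mean(0),1),"rect",np.round([*R[0],*R[1]],1),"dir",round(np.degrees(np.arctan2(d[1],d[0]))%180,1))
E
python3 - <<'E'
from d import *
for n in("top","side"):
    c=cap(n); print(n)
    P=cloud(c); b=(abs(P[...,0]-.6)<.1)&(abs(P[...,1]-.22)<.03); print("bench z",np.percentile(P[b][:,2],[10,50,90]))
    dep(c,"walnut",(.504,.282),.16,.012,.03)
    dep(c,"base",(.558,.012),.13,.025,.045)
    dep(c,"blkA",(.621,.142),.07,.015,.035)
    dep(c,"blkB",(.457,-.424),.07,.015,.035)
    dep(c,"stA",(.495,.42),.07,.004,.02)
    dep(c,"stB",(.46,.145),.07,.004,.02)
    dep(c,"pale",(.5,-.29),.15,.012,.03)
c=cap("top")
col(c,"stA",(182,225),22,.008,(10,50,190),(30,190,255))
col(c,"stB",(252,236),22,.008,(10,50,190),(30,190,255))
for u,v in ((278,192),(297,194),(275,228),(295,229)): col(c,"bearer",(u,v),7,.014,(12,50,170),(30,190,255))
c=cap("side")
col(c,"stA",(191,318),30,.008,(10,50,170),(30,190,255))
col(c,"stB",(282,262),22,.008,(10,50,170),(30,190,255))
E
```

```text
top
bench z [-0.00583604 -0.00067509  0.00677159]
walnut 796 mean [499.3 285.8] z [13.7 17.9 22.8] rect [501.6 285.5  61.9 216.8] dir 167.4
base 813 mean [552.8   7.1] z [27.4 32.  36.5] rect [554.9   7.   59.8 221.8] dir 175.4
blkA 239 mean [620.8 138.4] z [19.7 24.4 29. ] rect [621.  138.7  74.3  49.9] dir 8.2
blkB 269 mean [ 461.1 -424.7] z [20.2 25.7 30.2] rect [ 461.7 -426.5   75.9   53.7] dir 2.8
stA 88 mean [489.4 419.4] z [ 4.5  8.3 13. ] rect [494.5 420.5  31.8 105.3] dir 160.6
stB 78 mean [451.9 138.9] z [ 4.9  7.8 11.9] rect [452.3 140.9  21.2 106.7] dir 161.4
pale 805 mean [ 497.8 -298.5] z [14.1 18.3 23.1] rect [ 499.5 -298.8   61.   217.2] dir 162.7
side
bench z [-0.00252124 -0.00066425  0.00157065]
walnut 1675 mean [494.3 292.6] z [15.2 17.  18.7] rect [501.5 286.1  68.4 222.5] dir 167.6
base 1003 mean [548.5  14. ] z [29.  31.4 33.1] rect [555.3  10.   66.  222.9] dir 175.0
blkA 369 mean [619.3 145.1] z [19.  24.1 26. ] rect [622.4 141.4  76.   53.2] dir 5.3
blkB 207 mean [ 457.2 -418.1] z [18.2 24.1 26.7] rect [ 460.  -423.4   79.7   56.8] dir 3.3
stA 225 mean [492.9 422.6] z [6.  7.8 9.7] rect [495.2 421.2  12.8 110.4] dir 161.5
stB 150 mean [449.3 144.3] z [5.4 7.  8.8] rect [451.1 143.3  13.8 110.7] dir 160.9
pale 660 mean [ 491.7 -289.9] z [15.2 17.4 19.5] rect [ 497.4 -294.7   65.9  222.3] dir 162.2
stA 92 mean [494.3 418.7] rect [493.2 419.2  13.3 109.2] dir 162.9
stB 98 mean [450.5 140.6] rect [450.9 140.6  13.7 111.3] dir 161.2
bearer 43 mean [629.4  57.5] rect [627.2  55.2  48.4  27.8] dir 148.1
bearer 38 mean [626.6 -43.9] rect [630.5 -42.7  22.6  35.7] dir 144.0
bearer 29 mean [485.5  62.6] rect [483.7  63.2  16.7  33.3] dir 136.4
bearer 31 mean [483.1 -28.7] rect [482.6 -26.8  19.7  23.5] dir 119.0
stA 204 mean [493.4 421.5] rect [495.9 420.8  11.6 109.2] dir 161.9
stB 146 mean [450.2 143.9] rect [452.4 142.4  13.  108.8] dir 161.4
```

```bash
cat > go.py <<'E'
import sys,numpy as np
from station import monitor
def go(x,y,z,ya=None):
    s=monitor.sense(); R=np.array(s["ee_rot"]); p=np.array(s["tcp_pos"])*1000
    d=R.T@(np.array([x,y,z])-p); a=np.degrees(np.arctan2(R[1,1],R[0,1])); n=int(np.ceil(max(np.abs(d[:2]).max()/60,abs(d[2])/60)))
    t=0 if ya is None else ((a-ya+90)%180-90)
    print("t",round(s["time_s"],1),"pos",p.round(1),"yang",round(a,1),"j",np.round(s["joints"]).astype(int),"w",round(s["gripper_width"],3),"F",np.round(s["wrist_force"],1),"gf",round(s["gripper_force"],1))
    print(" shift",d.round(1),"rows",n,"per row",(d/max(n,1)).round(1),"turn",round(np.radians(t),3),"tiltz",R[:2,2].round(4))
if __name__=="__main__": go(*map(float,sys.argv[1:]))
E
python3 go.py 420 -350 190; python3 go.py 451.5 141.5 110 71.5
```

```text
t 0.4 pos [ 163.6 -603.1  193.3] yang 105.2 j [-60  22   0   0 -68 -15] w 1.001 F [ 0.4 -0.  -0.6] gf 0.0
 shift [-313.7  177.2    3.4] rows 6 per row [-52.3  29.5   0.6] turn 0.0 tiltz [-0.0001  0.0003]
t 0.4 pos [ 163.6 -603.1  193.3] yang 105.2 j [-60  22   0   0 -68 -15] w 1.001 F [ 0.4 -0.  -0.6] gf 0.0
 shift [-472.7  643.3   83.5] rows 11 per row [-43.   58.5   7.6] turn 0.588 tiltz [-0.0001  0.0003]
```

Request:
drive_tool(
  moves=[
    {"delta_pos": [-40, 23, 0], "claw": 0.5},
    {"delta_pos": [-52, 30, 0], "claw": 0.5},
    {"delta_pos": [-52, 30, 0], "claw": 0.5},
    {"delta_pos": [-52, 30, 0], "claw": 0.5},
    {"delta_pos": [-52, 30, 0], "claw": 0.5},
    {"delta_pos": [-52, 30, 0], "claw": 0.5},
    {"delta_pos": [-20, 56, 8], "claw": 0.5},
    {"delta_pos": [-20, 56, 8], "claw": 0.5},
    {"delta_pos": [-20, 56, 8], "claw": 0.5},
    {"delta_pos": [-20, 56, 8], "claw": 0.5},
    {"delta_pos": [-20, 56, 8], "claw": 0.5},
    {"delta_pos": [-20, 56, 8], "claw": 0.5},
  ],
)

```text
invalid input
```

Request:
drive_tool(
  moves=[
    {"delta_pos": [-20, 56, 8], "claw": 0.5},
    {"delta_pos": [-20, 50, 8], "claw": 0.5},
    {"turn": 0.147, "claw": 0.5},
    {"turn": 0.147, "claw": 0.5},
    {"turn": 0.147, "claw": 0.5},
    {"turn": 0.147, "claw": 0.5},
    {"delta_pos": [0, 0, 0], "claw": 0.5},
    {"delta_pos": [0, 0, 0], "claw": 0.5},
  ],
)

```text
invalid input
```

```bash
python3 go.py 451.5 141.5 60 71.3
```

```text
t 0.4 pos [ 163.6 -603.1  193.3] yang 105.2 j [-60  22   0   0 -68 -15] w 1.001 F [ 0.4 -0.  -0.6] gf 0.0
 shift [-472.7  643.3  133.5] rows 11 per row [-43.   58.5  12.1] turn 0.591 tiltz [-0.0001  0.0003]
```

Request:
drive_tool(
  moves=[
    {"delta_pos": [-40, 23, 0], "turn": 0, "claw": 0.5},
    {"delta_pos": [-52, 30, 0], "turn": 0, "claw": 0.5},
    {"delta_pos": [-52, 30, 0], "turn": 0, "claw": 0.5},
    {"delta_pos": [-52, 30, 0], "turn": 0, "claw": 0.5},
    {"delta_pos": [-52, 30, 0], "turn": 0, "claw": 0.5},
    {"delta_pos": [-52, 30, 0], "turn": 0, "claw": 0.5},
    {"delta_pos": [-20, 56, 8], "turn": 0, "claw": 0.5},
    {"delta_pos": [-20, 56, 8], "turn": 0, "claw": 0.5},
    {"delta_pos": [-20, 56, 8], "turn": 0, "claw": 0.5},
    {"delta_pos": [-20, 56, 8], "turn": 0, "claw": 0.5},
    {"delta_pos": [-20, 56, 8], "turn": 0, "claw": 0.5},
    {"delta_pos": [-20, 56, 8], "turn": 0, "claw": 0.5},
  ],
)

```text
time_s: 1.9
tcp_pos: [0.4358, -0.0, 0.1457]
ee_rot: [[-0.965, -0.262, 0.001], [-0.262, 0.965, 0.0], [-0.002, -0.0, -1.0]]
wrist_force: [1.7, -0.2, -0.2]
gripper_width: 0.501
gripper_force: 0.0
```

Request:
drive_tool(
  moves=[
    {"delta_pos": [-20, 56, 8], "turn": 0, "claw": 0.5},
    {"delta_pos": [-20, 50, 8], "turn": 0, "claw": 0.5},
    {"delta_pos": [0, 0, 0], "turn": 0.147, "claw": 0.5},
    {"delta_pos": [0, 0, 0], "turn": 0.147, "claw": 0.5},
    {"delta_pos": [0, 0, 0], "turn": 0.147, "claw": 0.5},
    {"delta_pos": [0, 0, 0], "turn": 0.147, "claw": 0.5},
    {"delta_pos": [0, 0, 0], "turn": 0, "claw": 0.5},
    {"delta_pos": [0, 0, 0], "turn": 0, "claw": 0.5},
  ],
)

```text
time_s: 2.9
tcp_pos: [0.4466, 0.1108, 0.1295]
ee_rot: [[-0.949, 0.316, 0.0], [0.316, 0.949, 0.0], [-0.0, 0.0, -1.0]]
wrist_force: [-0.2, -0.0, -0.2]
gripper_width: 0.498
gripper_force: 0.0
```

```bash
python3 go.py 451.5 141.5 3 71.3
```

```text
t 2.9 pos [446.6 110.8 129.5] yang 71.6 j [  34   10  -27    0  -53 -143] w 0.498 F [-0.2 -0.  -0.2] gf 0.0
 shift [  5.1  30.7 126.5] rows 3 per row [ 1.7 10.2 42.2] turn 0.005 tiltz [0.0002 0.0001]
```

Request:
drive_tool(
  moves=[
    {"delta_pos": [5, 31, 30], "turn": 0, "claw": 0.5},
    {"delta_pos": [0, 0, 40], "turn": 0, "claw": 0.5},
    {"delta_pos": [0, 0, 30], "turn": 0, "claw": 0.5},
    {"delta_pos": [0, 0, 18], "turn": 0, "claw": 0.5},
    {"delta_pos": [0, 0, 8], "turn": 0, "claw": 0.5},
    {"delta_pos": [0, 0, 0], "turn": 0, "claw": 0.5},
    {"delta_pos": [0, 0, 0], "turn": 0, "claw": 0},
    {"delta_pos": [0, 0, 0], "turn": 0, "claw": 0},
    {"delta_pos": [0, 0, 0], "turn": 0, "claw": 0},
    {"delta_pos": [0, 0, 0], "turn": 0, "claw": 0},
  ],
)

```text
time_s: 4.15
tcp_pos: [0.4518, 0.1418, 0.0037]
ee_rot: [[-0.948, 0.318, 0.0], [0.318, 0.948, 0.0], [-0.0, 0.001, -1.0]]
wrist_force: [-0.1, 0.8, -0.4]
gripper_width: 0.132
gripper_force: 0.0
```

```bash
python3 go.py 485.2 13.9 90 175.2; python3 - <<'E'
from h import *
c=cap("side"); save("g1.png",cv2.resize(c["color"][190:350,180:380],None,fx=3,fy=3))
E
```

```text
t 4.2 pos [451.8 141.8   3.7] yang 71.5 j [  37   21  -34    0  -35 -146] w 0.132 F [-0.1  0.8 -0.4] gf 0.0
 shift [ -72.3 -110.7  -86.3] rows 2 per row [-36.2 -55.3 -43.2] turn 1.331 tiltz [0.0005 0.0004]
```

View pics/g1.png

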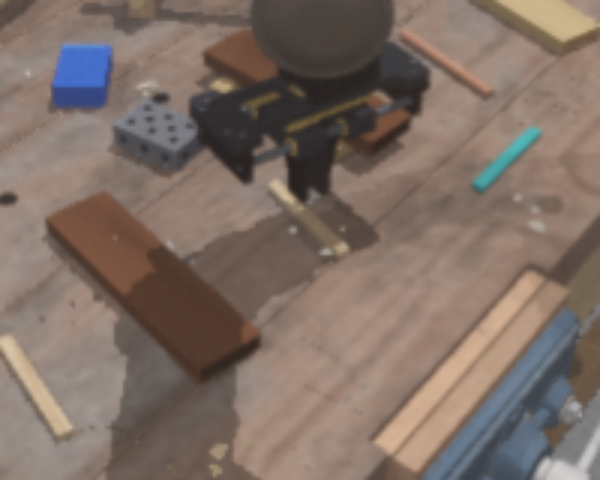

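The fingers straddle the sticker near crop (308,215), and the 11.5 mm width fits. Next I lift and turn.

Request:
drive_tool(
  moves=[
    {"delta_pos": [0, 0, 0], "turn": 0, "claw": 0},
    {"delta_pos": [0, 0, -30], "turn": 0, "claw": 0},
    {"delta_pos": [0, 0, -60], "turn": -0.181, "claw": 0},
    {"delta_pos": [0, 0, -15], "turn": -0.181, "claw": 0},
    {"delta_pos": [0, 0, 0], "turn": -0.181, "claw": 0},
    {"delta_pos": [0, 0, 0], "turn": -0.181, "claw": 0},
    {"delta_pos": [0, 0, 0], "turn": -0.181, "claw": 0},
    {"delta_pos": [0, 0, 0], "turn": -0.181, "claw": 0},
    {"delta_pos": [0, 0, 0], "turn": -0.181, "claw": 0},
    {"delta_pos": [0, 0, 0], "turn": -0.181, "claw": 0},
    {"delta_pos": [0, 0, 0], "turn": -0.181, "claw": 0},
    {"delta_pos": [0, 0, 0], "turn": -0.181, "claw": 0},
  ],
)

```text
time_s: 5.7
tcp_pos: [0.4515, 0.1417, 0.1083]
ee_rot: [[-0.078, -0.997, -0.0], [-0.997, 0.078, -0.0], [0.0, 0.0, -1.0]]
wrist_force: [-0.0, -0.1, 0.1]
gripper_width: 0.007
gripper_force: 0.0
```

```bash
python3 go.py 485.2 13.9 70 175.2
```

```text
t 5.7 pos [451.5 141.7 108.3] yang 175.5 j [ 37  12 -27   0 -50 -42] w 0.007 F [-0.  -0.1  0.1] gf 0.0
 shift [124.7 -43.5  38.3] rows 3 per row [ 41.6 -14.5  12.8] turn 0.006 tiltz [-0.0003 -0.0002]
```

```bash
python3 - <<'E'
from d import *
for n in("side",):
    c=cap(n); 
    col(c,"stB",(282,262),22,.008,(10,40,120),(30,190,255)); dep(c,"stB",(.451,.142),.08,.004,.015)
    save("g2.png",cv2.resize(c["color"][210:300,230:350],None,fx=5,fy=5))
E
```

```text
stB 1545 mean [450.8 143.5] rect [454.1 139.5 116.9 171. ] dir 144.0
stB 152 mean [448.4 144.8] z [5.4 7.2 8.8] rect [449.5 143.5  14.6 111. ] dir 160.4
```

View pics/g2.png

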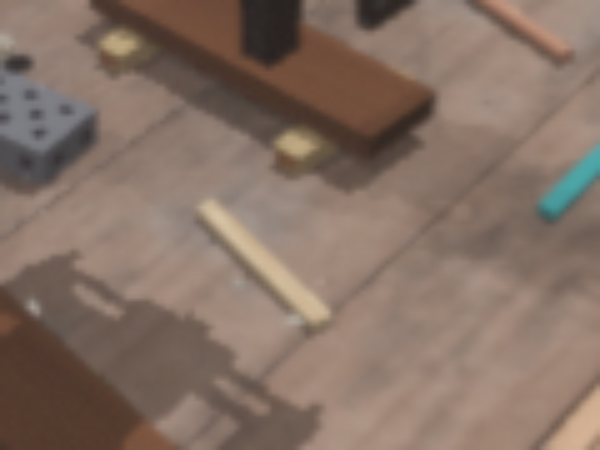

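The sticker lies almost where it was, about crop (262,262); the fingers slipped off because I gripped too high and too briefly. I'll retry lower and wait longer.

Request:
drive_tool(
  moves=[
    {"delta_pos": [0, 0, 0], "turn": -0.188, "claw": 0.4},
    {"delta_pos": [0, 0, 0], "turn": -0.188, "claw": 0.4},
    {"delta_pos": [0, 0, 0], "turn": -0.188, "claw": 0.4},
    {"delta_pos": [0, 0, 0], "turn": -0.188, "claw": 0.4},
    {"delta_pos": [0, 0, 0], "turn": -0.188, "claw": 0.4},
    {"delta_pos": [0, 0, 0], "turn": -0.188, "claw": 0.4},
    {"delta_pos": [0, 0, 0], "turn": -0.188, "claw": 0.4},
    {"delta_pos": [0, 0, 50], "turn": 0, "claw": 0.4},
    {"delta_pos": [0, 0, 30], "turn": 0, "claw": 0.4},
    {"delta_pos": [0, 0, 18], "turn": 0, "claw": 0.4},
    {"delta_pos": [0, 0, 0], "turn": 0, "claw": 0.4},
    {"delta_pos": [0, 0, 0], "turn": 0, "claw": 0.4},
  ],
)

```text
time_s: 7.25
tcp_pos: [0.4523, 0.1421, 0.0111]
ee_rot: [[0.942, -0.336, 0.001], [-0.336, -0.942, 0.001], [0.001, -0.001, -1.0]]
wrist_force: [-0.6, 0.4, 0.6]
gripper_width: 0.398
gripper_force: 0.0
```

```bash
python3 go.py 450.5 142 1 250.9
```

```text
t 7.2 pos [452.3 142.1  11.1] yang -109.6 j [ 37  21 -34   0 -36  33] w 0.398 F [-0.6  0.4  0.6] gf 0.0
 shift [-1.7  0.7 10.1] rows 1 per row [-1.7  0.7 10.1] turn -0.01 tiltz [0.0011 0.0006]
```

Request:
drive_tool(
  moves=[
    {"delta_pos": [-1.5, 0.5, 6], "turn": 0, "claw": 0.4},
    {"delta_pos": [0, 0, 4], "turn": 0, "claw": 0.4},
    {"delta_pos": [0, 0, 0], "turn": 0, "claw": 0.4},
    {"delta_pos": [0, 0, 0], "turn": 0, "claw": 0},
    {"delta_pos": [0, 0, 0], "turn": 0, "claw": 0},
    {"delta_pos": [0, 0, 0], "turn": 0, "claw": 0},
    {"delta_pos": [0, 0, 0], "turn": 0, "claw": 0},
    {"delta_pos": [0, 0, 0], "turn": 0, "claw": 0},
    {"delta_pos": [0, 0, 0], "turn": 0, "claw": 0},
  ],
)

```text
time_s: 8.38
tcp_pos: [0.4501, 0.1418, 0.0005]
ee_rot: [[0.942, -0.336, 0.0], [-0.336, -0.942, 0.0], [-0.0, -0.0, -1.0]]
wrist_force: [0.1, 0.8, -0.8]
gripper_width: 0.006
gripper_force: 0.0
```

```bash
python3 - <<'E'
from d import *
c=cap("side"); save("g3.png",cv2.resize(c["color"][190:310,220:380],None,fx=5,fy=5))
c=cap("top"); save("g3t.png",cv2.resize(c["color"][180:280,200:330],None,fx=5,fy=5))
E
```

```text
(no output)
```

View pics/g3.png

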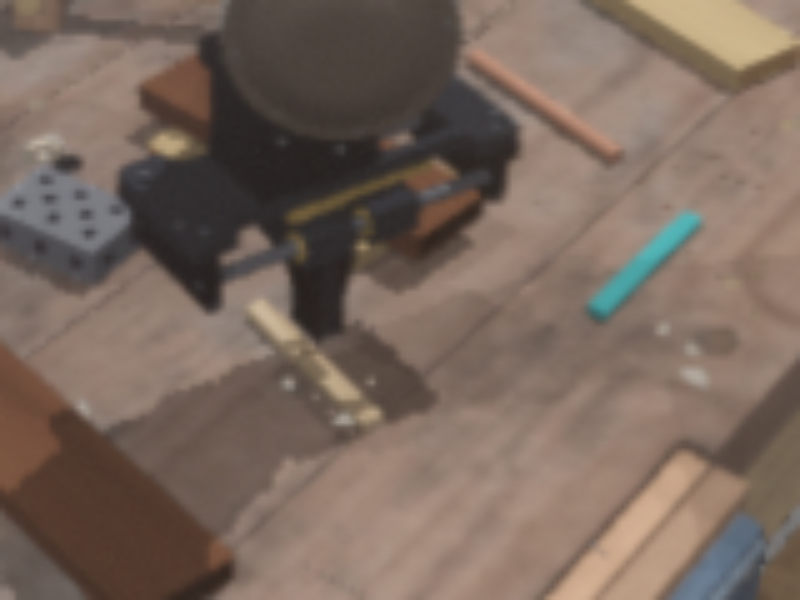

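```bash
python3 - <<'E'
from d import *
p=monitor.sense()["tcp_pos"]
for n in("side","top"):
    c=cap(n);E=np.linalg.inv(c["extrinsics"])
    q=[p,[.4505,.142,.008],[.4505-.052,.142+.018,.008],[.4505+.052,.142-.018,.008],[p[0],p[1],p[2]+.02]]
    x,_=cv2.projectPoints(np.array(q,float),cv2.Rodrigues(E[:3,:3])[0],E[:3,3],c["K"],np.array(c["dist"],float)); print(n,x.reshape(-1,2).round(1).tolist())
    if n=="side": print(plane(c,[(285,257),(283,263)],0.0)); dep(c,"st",(.451,.142),.08,.004,.015)
E
```

```text
side [[282.7, 263.4], [282.6, 261.2], [294.9, 273.4], [271.1, 249.8], [282.9, 257.5]]
[[ 4.61246621e-01  1.16810910e-01 -1.11022302e-16]
 [ 4.50848575e-01  1.39513840e-01  1.11022302e-16]]
st 147 mean [448.9 144.4] z [5.3 7.1 9.1] rect [450.7 143.4  13.5 109. ] dir 160.5
top [[252.0, 236.7], [251.8, 236.4], [246.9, 249.7], [256.6, 223.3], [251.6, 236.2]]
```

View pics/g3t.png

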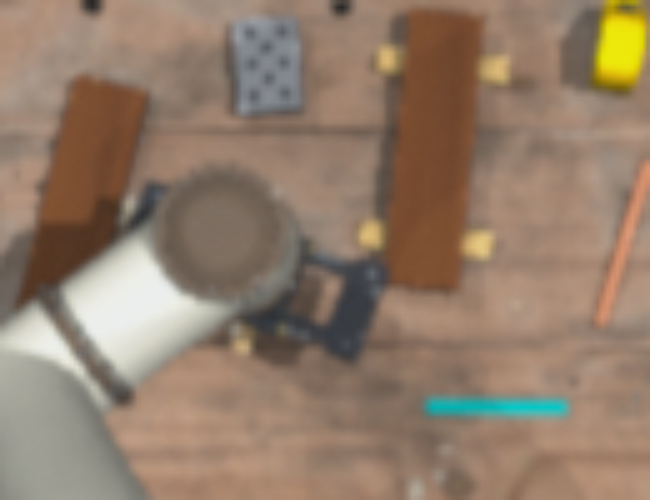

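The projected TCP at side (282.7,263.4) falls on the sticker, but the visible finger ends near (285,257). That would put the fingertip about 20 mm high, or behind the sticker. The depth at the finger will settle which.

```bash
python3 - <<'E'
from d import *
c=cap("side"); P=cloud(c); g=c["color"].max(2)
for v in range(238,268,2):
    print(v,[ (g[v,u],*(P[v,u]*1000).round().astype(int)) for u in (281,285,289)])
p=np.array([[.4515,.1417,.1083]]);E=np.linalg.inv(c["extrinsics"])
print(cv2.projectPoints(p,cv2.Rodrigues(E[:3,:3])[0],E[:3,3],c["K"],np.array(c["dist"],float))[0])
E
```

```text
238 [(np.uint8(58), np.int64(425), np.int64(187), np.int64(122)), (np.uint8(46), np.int64(422), np.int64(175), np.int64(117)), (np.uint8(48), np.int64(417), np.int64(165), np.int64(113))]
240 [(np.uint8(72), np.int64(426), np.int64(186), np.int64(115)), (np.uint8(48), np.int64(420), np.int64(177), np.int64(113)), (np.uint8(47), np.int64(418), np.int64(164), np.int64(106))]
242 [(np.uint8(53), np.int64(425), np.int64(186), np.int64(110)), (np.uint8(48), np.int64(421), np.int64(176), np.int64(106)), (np.uint8(43), np.int64(436), np.int64(138), np.int64(76))]
244 [(np.uint8(43), np.int64(445), np.int64(159), np.int64(78)), (np.uint8(46), np.int64(443), np.int64(144), np.int64(69)), (np.uint8(54), np.int64(436), np.int64(137), np.int64(69))]
246 [(np.uint8(37), np.int64(445), np.int64(158), np.int64(71)), (np.uint8(46), np.int64(441), np.int64(147), np.int64(66)), (np.uint8(89), np.int64(437), np.int64(135), np.int64(61))]
248 [(np.uint8(41), np.int64(448), np.int64(155), np.int64(61)), (np.uint8(45), np.int64(443), np.int64(144), np.int64(57)), (np.uint8(112), np.int64(436), np.int64(13
[... 1012 characters left out ...]
int8(107), np.int64(455), np.int64(125), np.int64(-2)), (np.uint8(92), np.int64(446), np.int64(120), np.int64(0))]
262 [(np.uint8(123), np.int64(452), np.int64(148), np.int64(8)), (np.uint8(160), np.int64(445), np.int64(139), np.int64(6)), (np.uint8(92), np.int64(441), np.int64(126), np.int64(0))]
264 [(np.uint8(107), np.int64(450), np.int64(149), np.int64(3)), (np.uint8(158), np.int64(438), np.int64(148), np.int64(9)), (np.uint8(96), np.int64(437), np.int64(131), np.int64(-2))]
266 [(np.uint8(90), np.int64(450), np.int64(149), np.int64(-4)), (np.uint8(183), np.int64(435), np.int64(152), np.int64(7)), (np.uint8(164), np.int64(427), np.int64(146), np.int64(7))]
[[[283.30567978 229.75743071]]]
```

The finger bottom reads z≈30 mm while the reported TCP is 0.5 mm, so the real fingertips end about 20–30 mm above the reported TCP, with x and y agreeing. I'll open, creep down and watch the force.

Request:
drive_tool(
  moves=[
    {"delta_pos": [0, 0, 0], "turn": 0, "claw": 0.4},
    {"delta_pos": [0, 0, 0], "turn": 0, "claw": 0.4},
    {"delta_pos": [0, 0, 5], "turn": 0, "claw": 0.4},
    {"delta_pos": [0, 0, 5], "turn": 0, "claw": 0.4},
    {"delta_pos": [0, 0, 4], "turn": 0, "claw": 0.4},
    {"delta_pos": [0, 0, 0], "turn": 0, "claw": 0.4},
    {"delta_pos": [0, 0, 0], "turn": 0, "claw": 0.4},
  ],
)

```text
time_s: 9.5
tcp_pos: [0.4502, 0.1418, -0.0136]
ee_rot: [[0.942, -0.336, 0.0], [-0.336, -0.942, -0.0], [0.0, 0.0, -1.0]]
wrist_force: [-0.1, -0.2, -0.0]
gripper_width: 0.401
gripper_force: 0.0
```

```bash
python3 - <<'E'
from d import *
s=monitor.sense();print(s["tcp_pos"],s["wrist_force"],s["gripper_width"])
c=cap("side"); P=cloud(c); g=c["color"].max(2)
# dark finger points: low z
m=(g<65)&(P[...,2]>.008)&(P[...,2]<.06)&(np.hypot(P[...,0]-.45,P[...,1]-.142)<.05)
ys,xs=np.nonzero(m)
for v in sorted(set(ys))[-16::2]:
    k=xs[ys==v]; print(v,k.min(),k.max(),len(k),(P[v,k].mean(0)*1000).round())
E
```

```text
[ 0.4501989   0.14182017 -0.01355785] [-0.07926211 -0.19937732 -0.00468897] 0.4011723050332046
249 272 293 7 [443. 131.  45.]
251 273 293 8 [442. 138.  44.]
253 273 292 12 [447. 148.  41.]
255 273 293 12 [446. 147.  35.]
257 273 293 11 [446. 149.  29.]
259 273 278 6 [455. 167.  30.]
261 274 278 5 [452. 168.  25.]
263 275 278 4 [450. 168.  20.]
```

Request:
drive_tool(
  moves=[
    {"delta_pos": [0, 0, 4], "turn": 0, "claw": 0.4},
    {"delta_pos": [0, 0, 3], "turn": 0, "claw": 0.4},
    {"delta_pos": [0, 0, 2], "turn": 0, "claw": 0.4},
    {"delta_pos": [0, 0, 0], "turn": 0, "claw": 0.4},
    {"delta_pos": [0, 0, 0], "turn": 0, "claw": 0.4},
  ],
)

```text
time_s: 10.18
tcp_pos: [0.4502, 0.1418, -0.0225]
ee_rot: [[0.942, -0.336, 0.0], [-0.336, -0.942, 0.0], [0.0, -0.0, -1.0]]
wrist_force: [-0.4, 0.2, 0.1]
gripper_width: 0.402
gripper_force: 0.0
```

Request:
drive_tool(
  moves=[
    {"delta_pos": [0, 0, 2], "turn": 0, "claw": 0.4},
    {"delta_pos": [0, 0, 0], "turn": 0, "claw": 0.4},
    {"delta_pos": [0, 0, 0], "turn": 0, "claw": 0.4},
  ],
)

```text
time_s: 10.55
tcp_pos: [0.4501, 0.1418, -0.0245]
ee_rot: [[0.942, -0.336, 0.0], [-0.336, -0.942, -0.0], [0.0, -0.0, -1.0]]
wrist_force: [-0.2, 0.4, 0.6]
gripper_width: 0.395
gripper_force: 0.0
```

Request:
drive_tool(
  moves=[
    {"delta_pos": [0, 0, 1.5], "turn": 0, "claw": 0.4},
    {"delta_pos": [0, 0, 0], "turn": 0, "claw": 0.4},
    {"delta_pos": [0, 0, 0], "turn": 0, "claw": 0.4},
  ],
)

```text
time_s: 10.92
tcp_pos: [0.4501, 0.1418, -0.0261]
ee_rot: [[0.942, -0.336, 0.0], [-0.336, -0.942, 0.0], [0.0, -0.0, -1.0]]
wrist_force: [0.4, -0.6, -0.1]
gripper_width: 0.397
gripper_force: 0.0
```

Request:
drive_tool(
  moves=[
    {"delta_pos": [0, 0, 1.5], "turn": 0, "claw": 0.4},
    {"delta_pos": [0, 0, 0], "turn": 0, "claw": 0.4},
    {"delta_pos": [0, 0, 0], "turn": 0, "claw": 0.4},
  ],
)

```text
time_s: 11.3
tcp_pos: [0.4501, 0.1418, -0.0276]
ee_rot: [[0.942, -0.336, -0.0], [-0.336, -0.942, -0.0], [0.0, 0.0, -1.0]]
wrist_force: [0.0, 0.7, -0.5]
gripper_width: 0.396
gripper_force: 0.0
```

```bash
python3 - <<'E'
from d import *
s=monitor.sense();print(s["tcp_pos"],s["wrist_force"],s["gripper_width"])
c=cap("side"); P=cloud(c); g=c["color"].max(2)
m=(g<65)&(P[...,2]>-.008)&(P[...,2]<.06)&(np.hypot(P[...,0]-.45,P[...,1]-.142)<.05)
ys,xs=np.nonzero(m)
for v in sorted(set(ys))[-12:]:
    k=xs[ys==v]; print(v,k.min(),k.max(),len(k),(P[v,k].mean(0)*1000).round())
E
```

```text
[ 0.45014137  0.14178063 -0.02757219] [ 0.03362206  0.66669459 -0.49143343] 0.3963554577986889
257 273 293 13 [446. 146.  27.]
258 273 293 13 [446. 145.  24.]
259 273 293 13 [446. 146.  20.]
260 273 293 12 [446. 147.  18.]
261 273 293 11 [445. 149.  16.]
262 273 293 10 [446. 151.  14.]
263 272 278 7 [457. 166.  14.]
264 272 278 7 [456. 167.  12.]
265 273 278 6 [454. 167.  10.]
266 274 278 5 [452. 168.   8.]
267 275 278 4 [450. 168.   6.]
268 276 277 2 [449. 169.   4.]
```

Request:
drive_tool(
  moves=[
    {"delta_pos": [0, 0, 1], "turn": 0, "claw": 0.4},
    {"delta_pos": [0, 0, 0], "turn": 0, "claw": 0.4},
    {"delta_pos": [0, 0, 0], "turn": 0, "claw": 0},
    {"delta_pos": [0, 0, 0], "turn": 0, "claw": 0},
    {"delta_pos": [0, 0, 0], "turn": 0, "claw": 0},
    {"delta_pos": [0, 0, 0], "turn": 0, "claw": 0},
    {"delta_pos": [0, 0, 0], "turn": 0, "claw": 0},
    {"delta_pos": [0, 0, 0], "turn": 0, "claw": 0},
  ],
)

```text
time_s: 12.35
tcp_pos: [0.4501, 0.1418, -0.0285]
ee_rot: [[0.942, -0.336, 0.0], [-0.336, -0.942, 0.0], [0.0, -0.0, -1.0]]
wrist_force: [0.0, 0.6, 0.2]
gripper_width: 0.132
gripper_force: 30.0
```

Gripped now: 11.5 mm at 30 N. The real tip is about 30 mm above the reported TCP, so every z target is relative to this one: reported -28.5 means on the bench.

Request:
drive_tool(
  moves=[
    {"delta_pos": [0, 0, -30], "turn": 0, "claw": 0},
    {"delta_pos": [0, 0, -50], "turn": 0, "claw": 0},
    {"delta_pos": [0, 0, -30], "turn": 0.187, "claw": 0},
    {"delta_pos": [0, 0, 0], "turn": 0.187, "claw": 0},
    {"delta_pos": [0, 0, 0], "turn": 0.187, "claw": 0},
    {"delta_pos": [0, 0, 0], "turn": 0.187, "claw": 0},
    {"delta_pos": [0, 0, 0], "turn": 0.187, "claw": 0},
    {"delta_pos": [0, 0, 0], "turn": 0.187, "claw": 0},
    {"delta_pos": [0, 0, 0], "turn": 0.187, "claw": 0},
    {"delta_pos": [0, 0, 0], "turn": 0, "claw": 0},
  ],
)

```text
time_s: 13.6
tcp_pos: [0.4499, 0.1417, 0.0814]
ee_rot: [[-0.078, -0.997, -0.0], [-0.997, 0.078, -0.0], [0.0, 0.0, -1.0]]
wrist_force: [0.4, 0.8, -0.3]
gripper_width: 0.132
gripper_force: 30.0
```

```bash
python3 go.py 485.2 13.9 30 175.2
```

```text
t 13.6 pos [449.9 141.7  81.4] yang 175.5 j [ 37  14 -29   0 -46 -42] w 0.132 F [ 0.4  0.8 -0.3] gf 30.0
 shift [124.6 -45.2  51.4] rows 3 per row [ 41.5 -15.1  17.1] turn 0.005 tiltz [-0.0002 -0.    ]
```

Request:
drive_tool(
  moves=[
    {"delta_pos": [41.5, -15, 0], "turn": 0, "claw": 0},
    {"delta_pos": [41.5, -15, 0], "turn": 0, "claw": 0},
    {"delta_pos": [41.5, -15, 20], "turn": 0, "claw": 0},
    {"delta_pos": [0, 0, 30], "turn": 0, "claw": 0},
    {"delta_pos": [0, 0, 0], "turn": 0, "claw": 0},
    {"delta_pos": [0, 0, 0], "turn": 0, "claw": 0},
  ],
)

```text
time_s: 14.35
tcp_pos: [0.4857, 0.0145, 0.0322]
ee_rot: [[-0.078, -0.997, 0.001], [-0.997, 0.078, 0.0], [-0.0, -0.001, -1.0]]
wrist_force: [-0.2, 0.1, 1.0]
gripper_width: 0.134
gripper_force: 30.0
```

```bash
python3 go.py 485.2 13.9 4 175.2; python3 - <<'E'
from d import *
c=cap("side"); dep(c,"held",(.485,.014),.12,.035,.052)
col(c,"heldc",(300,238),40,.047,(10,40,150),(30,190,255)); save("g4.png",cv2.resize(c["color"][180:300,230:390],None,fx=5,fy=5))
E
```

```text
t 14.3 pos [485.7  14.5  32.2] yang 175.5 j [ 21  20 -31   0 -40 -25] w 0.134 F [-0.2  0.1  1. ] gf 30.0
 shift [ 0.7  0.4 28.2] rows 1 per row [ 0.7  0.4 28.2] turn 0.006 tiltz [0.0012 0.    ]
held 1 mean [593.5  28.4] z [35.1 35.1 35.1] rect [593.5  28.4   0.    0. ] dir nan
heldc 242 mean [323.9 147.1] rect [324.4 142.5  73.1  46.2] dir 54.0d.py:7: RuntimeWarning: Degrees of freedom <= 0 for slice
  R=cv2.minAreaRect((Q[:,:2]*1000).astype(np.float32)); e,V=np.linalg.eigh(np.cov(Q[:,:2].T)); d=V[:,1]
  c *= np.true_divide(1, fact)
  c *= np.true_divide(1, fact)
```

View pics/g4.png

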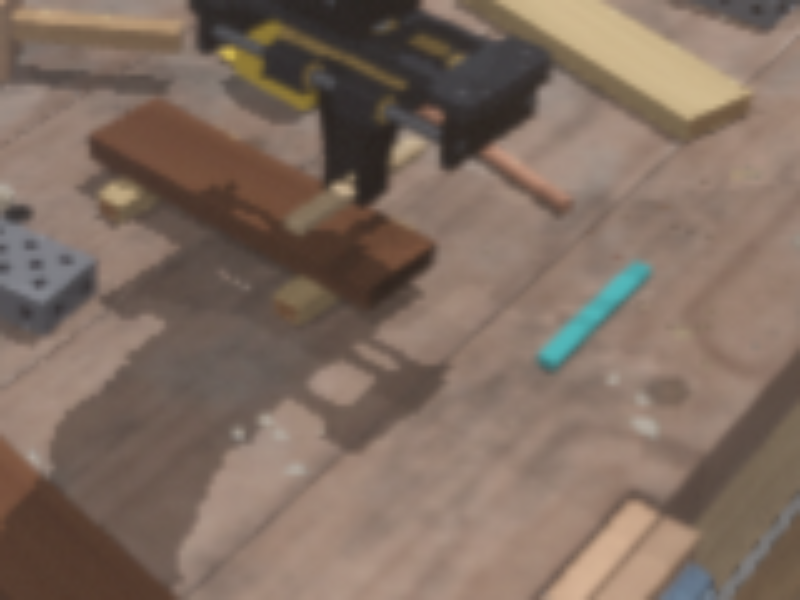

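The held sticker spans crop (290,225) to (425,150), above the near bearer. Now I lower it and release.

Request:
drive_tool(
  moves=[
    {"delta_pos": [0.5, 0.5, 16], "turn": 0, "claw": 0},
    {"delta_pos": [0, 0, 9], "turn": 0, "claw": 0},
    {"delta_pos": [0, 0, 3], "turn": 0, "claw": 0},
    {"delta_pos": [0, 0, 0.5], "turn": 0, "claw": 0},
    {"delta_pos": [0, 0, 0], "turn": 0, "claw": 0},
    {"delta_pos": [0, 0, 0], "turn": 0, "claw": 0},
  ],
)

```text
time_s: 15.15
tcp_pos: [0.4848, 0.0139, 0.0034]
ee_rot: [[-0.08, -0.997, 0.001], [-0.997, 0.08, 0.0], [-0.0, -0.001, -1.0]]
wrist_force: [-0.7, 2.3, 4.2]
gripper_width: 0.132
gripper_force: 30.0
```

Request:
drive_tool(
  moves=[
    {"delta_pos": [0, 0, 0], "turn": 0, "claw": 0.3},
    {"delta_pos": [0, 0, 0], "turn": 0, "claw": 0.4},
    {"delta_pos": [0, 0, 0], "turn": 0, "claw": 0.4},
    {"delta_pos": [0, 0, 0], "turn": 0, "claw": 0.4},
    {"delta_pos": [0, 0, -20], "turn": 0, "claw": 0.4},
    {"delta_pos": [0, 0, -50], "turn": 0, "claw": 0.4},
    {"delta_pos": [0, 0, -50], "turn": 0, "claw": 0.4},
  ],
)

```text
time_s: 16.02
tcp_pos: [0.4824, 0.0131, 0.123]
ee_rot: [[-0.081, -0.997, -0.005], [-0.997, 0.081, -0.001], [0.001, 0.005, -1.0]]
wrist_force: [-0.3, 0.4, -0.2]
gripper_width: 0.401
gripper_force: 0.0
```

```bash
python3 go.py 494.5 420 90 251.7; python3 - <<'E'
from d import *
c=cap("side"); dep(c,"placed",(.485,.014),.12,.0355,.05); dep(c,"base",(.558,.012),.13,.025,.035)
dep(c,"stA",(.495,.42),.08,.004,.02)
E
```

```text
t 16.0 pos [482.4  13.1 123. ] yang 175.4 j [ 21  12 -25   0 -53 -25] w 0.401 F [-0.3  0.4 -0.2] gf 0.0
 shift [-406.6   20.6   32.5] rows 7 per row [-58.1   2.9   4.6] turn -1.332 tiltz [-0.005  -0.0011]
placed 125 mean [482.2  16. ] z [36.9 39.3 41. ] rect [482.9  13.7 109.9  14.2] dir 85.2
base 732 mean [577.7  11.5] z [29.3 31.5 33.2] rect [580.3   8.1  64.9 171.3] dir 175.3
stA 230 mean [493.4 422.5] z [5.9 7.8 9.6] rect [495.5 422.5  15.1 110.9] dir 161.6
```

The first sticker is at (483,14), z 39, square. Now the second.

Request:
drive_tool(
  moves=[
    {"delta_pos": [-58, 3, 0], "turn": 0, "claw": 0.4},
    {"delta_pos": [-58, 3, 0], "turn": 0, "claw": 0.4},
    {"delta_pos": [-58, 3, 0], "turn": 0, "claw": 0.4},
    {"delta_pos": [-58, 3, 0], "turn": 0, "claw": 0.4},
    {"delta_pos": [-58, 3, 0], "turn": 0, "claw": 0.4},
    {"delta_pos": [-58, 3, 0], "turn": 0, "claw": 0.4},
    {"delta_pos": [-58, 3, 0], "turn": 0, "claw": 0.4},
    {"delta_pos": [0, 0, 30], "turn": -0.188, "claw": 0.4},
    {"delta_pos": [0, 0, 30], "turn": -0.188, "claw": 0.4},
    {"delta_pos": [0, 0, 20], "turn": -0.188, "claw": 0.4},
    {"delta_pos": [0, 0, 0], "turn": -0.188, "claw": 0.4},
    {"delta_pos": [0, 0, 0], "turn": -0.188, "claw": 0.4},
  ],
)

```text
time_s: 17.58
tcp_pos: [0.4947, 0.4185, 0.0408]
ee_rot: [[0.76, -0.65, -0.004], [-0.65, -0.76, -0.004], [-0.0, 0.005, -1.0]]
wrist_force: [-0.3, 0.3, 0.5]
gripper_width: 0.401
gripper_force: 0.0
```

Request:
drive_tool(
  moves=[
    {"delta_pos": [0, 0, 0], "turn": -0.188, "claw": 0.4},
    {"delta_pos": [0, 0, 0], "turn": -0.188, "claw": 0.4},
    {"delta_pos": [0, 0, 0], "turn": 0, "claw": 0.4},
    {"delta_pos": [0, 0, 0], "turn": 0, "claw": 0.4},
  ],
)

```text
time_s: 18.08
tcp_pos: [0.4956, 0.4194, 0.0422]
ee_rot: [[0.942, -0.335, -0.001], [-0.335, -0.942, -0.001], [-0.001, 0.002, -1.0]]
wrist_force: [0.1, -0.3, 1.0]
gripper_width: 0.4
gripper_force: 0.0
```

```bash
python3 go.py 495 421 -28.5 251.7
```

```text
t 18.1 pos [495.6 419.4  42.2] yang -109.6 j [ 54  32  -6   0 -52  16] w 0.4 F [ 0.1 -0.3  1. ] gf 0.0
 shift [-1.  -1.5 70.7] rows 2 per row [-0.5 -0.7 35.4] turn -0.022 tiltz [-0.0013 -0.0013]
```

Request:
drive_tool(
  moves=[
    {"delta_pos": [-1, -1.5, 30], "turn": -0.02, "claw": 0.4},
    {"delta_pos": [0, 0, 25], "turn": 0, "claw": 0.4},
    {"delta_pos": [0, 0, 11], "turn": 0, "claw": 0.4},
    {"delta_pos": [0, 0, 4.5], "turn": 0, "claw": 0.4},
    {"delta_pos": [0, 0, 0], "turn": 0, "claw": 0.4},
    {"delta_pos": [0, 0, 0], "turn": 0, "claw": 0},
    {"delta_pos": [0, 0, 0], "turn": 0, "claw": 0},
    {"delta_pos": [0, 0, 0], "turn": 0, "claw": 0},
    {"delta_pos": [0, 0, 0], "turn": 0, "claw": 0},
    {"delta_pos": [0, 0, 0], "turn": 0, "claw": 0},
    {"delta_pos": [0, 0, 0], "turn": 0, "claw": 0},
  ],
)

```text
time_s: 19.45
tcp_pos: [0.4958, 0.4218, -0.0271]
ee_rot: [[0.95, -0.313, 0.0], [-0.313, -0.95, 0.0], [0.0, -0.0, -1.0]]
wrist_force: [-1.4, -0.5, 4.4]
gripper_width: 0.128
gripper_force: 30.0
```

Request:
drive_tool(
  moves=[
    {"delta_pos": [0, 0, -30], "turn": 0, "claw": 0},
    {"delta_pos": [0, 0, -60], "turn": 0, "claw": 0},
    {"delta_pos": [0, 0, -30], "turn": 0.188, "claw": 0},
    {"delta_pos": [0, 0, 0], "turn": 0.188, "claw": 0},
    {"delta_pos": [0, 0, 0], "turn": 0.188, "claw": 0},
    {"delta_pos": [0, 0, 0], "turn": 0.188, "claw": 0},
    {"delta_pos": [0, 0, 0], "turn": 0.188, "claw": 0},
    {"delta_pos": [0, 0, 0], "turn": 0.188, "claw": 0},
    {"delta_pos": [0, 0, 0], "turn": 0.188, "claw": 0},
    {"delta_pos": [0, 0, 0], "turn": 0.02, "claw": 0},
    {"delta_pos": [0, 0, 0], "turn": 0, "claw": 0},
  ],
)

```text
time_s: 20.82
tcp_pos: [0.4956, 0.4217, 0.0922]
ee_rot: [[-0.078, -0.997, -0.0], [-0.997, 0.078, -0.0], [0.0, 0.0, -1.0]]
wrist_force: [-0.2, 0.3, 0.5]
gripper_width: 0.131
gripper_force: 30.0
```

```bash
python3 go.py 625 2 45 175.2
```

```text
t 20.8 pos [495.6 421.7  92.2] yang 175.5 j [ 55  29  -3   0 -58 -59] w 0.131 F [-0.2  0.3  0.5] gf 30.0
 shift [ 408.3 -161.7   47.2] rows 7 per row [ 58.3 -23.1   6.7] turn 0.006 tiltz [-0.0002 -0.0002]
```

Request:
drive_tool(
  moves=[
    {"delta_pos": [58, -23, 0], "turn": 0, "claw": 0},
    {"delta_pos": [58, -23, 0], "turn": 0, "claw": 0},
    {"delta_pos": [58, -23, 0], "turn": 0, "claw": 0},
    {"delta_pos": [58, -23, 0], "turn": 0, "claw": 0},
    {"delta_pos": [58, -23, 0], "turn": 0, "claw": 0},
    {"delta_pos": [58, -23, 0], "turn": 0, "claw": 0},
    {"delta_pos": [58, -23, 20], "turn": 0, "claw": 0},
    {"delta_pos": [0, 0, 27], "turn": 0, "claw": 0},
    {"delta_pos": [0, 0, 0], "turn": 0, "claw": 0},
    {"delta_pos": [0, 0, 0], "turn": 0, "claw": 0},
    {"delta_pos": [0, 0, 0], "turn": 0, "claw": 0},
  ],
)

```text
time_s: 22.2
tcp_pos: [0.6236, 0.0079, 0.0479]
ee_rot: [[-0.078, -0.997, 0.003], [-0.997, 0.078, 0.0], [-0.001, -0.003, -1.0]]
wrist_force: [0.1, -0.3, -0.7]
gripper_width: 0.134
gripper_force: 30.0
```

```bash
python3 go.py 625 2 5 175.2
```

```text
t 22.2 pos [623.6   7.9  47.9] yang 175.5 j [ 16  29 -10   0 -50 -20] w 0.134 F [ 0.1 -0.3 -0.7] gf 30.0
 shift [ 5.8 -1.7 42.9] rows 1 per row [ 5.8 -1.7 42.9] turn 0.005 tiltz [0.0027 0.0004]
```

Request:
drive_tool(
  moves=[
    {"delta_pos": [5, -1.5, 15], "turn": 0.005, "claw": 0},
    {"delta_pos": [0, 0, 15], "turn": 0, "claw": 0},
    {"delta_pos": [0, 0, 8], "turn": 0, "claw": 0},
    {"delta_pos": [0, 0, 4], "turn": 0, "claw": 0},
    {"delta_pos": [0, 0, 1.5], "turn": 0, "claw": 0},
    {"delta_pos": [0, 0, 0], "turn": 0, "claw": 0},
    {"delta_pos": [0, 0, 0], "turn": 0, "claw": 0},
  ],
)

```text
time_s: 23.08
tcp_pos: [0.6227, 0.0015, 0.0048]
ee_rot: [[-0.085, -0.996, -0.002], [-0.996, 0.085, -0.001], [0.001, 0.002, -1.0]]
wrist_force: [-5.1, 0.8, 11.0]
gripper_width: 0.133
gripper_force: 30.0
```

```bash
python3 go.py 625 2 4 175.2
```

```text
t 23.1 pos [622.7   1.5   4.8] yang 175.1 j [ 15  32 -12   0 -45 -20] w 0.133 F [-5.1  0.8 11. ] gf 30.0
 shift [-0.7 -2.2  0.8] rows 1 per row [-0.7 -2.2  0.8] turn -0.001 tiltz [-0.002  -0.0009]
```

Contact at 11 N. I release and check.

Request:
drive_tool(
  moves=[
    {"delta_pos": [0, 0, -0.7], "turn": 0, "claw": 0},
    {"delta_pos": [0, 0, 0], "turn": 0, "claw": 0.25},
    {"delta_pos": [0, 0, 0], "turn": 0, "claw": 0.4},
    {"delta_pos": [0, 0, 0], "turn": 0, "claw": 0.4},
    {"delta_pos": [0, 0, 0], "turn": 0, "claw": 0.4},
    {"delta_pos": [0, 0, -20], "turn": 0, "claw": 0.6},
    {"delta_pos": [0, 0, -50], "turn": 0, "claw": 1},
    {"delta_pos": [0, 0, -30], "turn": 0, "claw": 1},
    {"delta_pos": [0, 0, 0], "turn": 0, "claw": 1},
    {"delta_pos": [0, 0, 0], "turn": 0, "claw": 1},
  ],
)

```text
time_s: 24.32
tcp_pos: [0.6229, 0.0017, 0.1027]
ee_rot: [[-0.086, -0.996, -0.002], [-0.996, 0.086, 0.0], [0.0, 0.002, -1.0]]
wrist_force: [-0.8, 0.6, 0.1]
gripper_width: 0.879
gripper_force: 0.0
```

```bash
python3 go.py 501.5 286 40 77.5; python3 - <<'E'
from d import *
c=cap("side"); dep(c,"near",(.483,.014),.07,.0355,.05); dep(c,"far",(.625,.002),.07,.0355,.05); dep(c,"walnut",(.504,.282),.16,.012,.03)
E
```

```text
t 24.3 pos [622.9   1.7 102.7] yang 175.1 j [ 15  26  -7   0 -57 -20] w 0.879 F [-0.8  0.6  0.1] gf 0.0
 shift [-272.8  145.3   62.9] rows 5 per row [-54.6  29.1  12.6] turn -1.439 tiltz [-0.0018  0.0001]
near 122 mean [482.6  15.9] z [36.7 39.  40.7] rect [483.1  13.3 110.   15.5] dir 85.7
far 101 mean [620.3   3.9] z [36.5 38.9 41. ] rect [620.7   1.5 110.1  15. ] dir 84.7
walnut 1666 mean [494.2 292.6] z [15.3 17.  18.7] rect [502.1 286.2  69.2 222.7] dir 167.6
```

Both stickers are in place: y about +72 and -66, square, z 39. Now the walnut board.

Request:
drive_tool(
  moves=[
    {"delta_pos": [-54.5, 29, 0], "turn": 0, "claw": 1},
    {"delta_pos": [-54.5, 29, 0], "turn": 0, "claw": 1},
    {"delta_pos": [-54.5, 29, 0], "turn": 0, "claw": 1},
    {"delta_pos": [-54.5, 29, 0], "turn": 0, "claw": 1},
    {"delta_pos": [-54.5, 29, 20], "turn": -0.18, "claw": 1},
    {"delta_pos": [0, 0, 20], "turn": -0.18, "claw": 1},
    {"delta_pos": [0, 0, 20], "turn": -0.18, "claw": 1},
    {"delta_pos": [0, 0, 0], "turn": -0.18, "claw": 1},
    {"delta_pos": [0, 0, 0], "turn": -0.18, "claw": 1},
    {"delta_pos": [0, 0, 0], "turn": -0.18, "claw": 1},
    {"delta_pos": [0, 0, 0], "turn": -0.18, "claw": 1},
    {"delta_pos": [0, 0, 0], "turn": -0.18, "claw": 1},
  ],
)

```text
time_s: 25.88
tcp_pos: [0.5027, 0.2828, 0.0427]
ee_rot: [[0.978, -0.209, -0.002], [-0.209, -0.978, -0.002], [-0.002, 0.003, -1.0]]
wrist_force: [0.5, 0.8, -1.0]
gripper_width: 1.001
gripper_force: 0.0
```

Request:
drive_tool(
  moves=[
    {"delta_pos": [0, 0, 0], "turn": 0, "claw": 1},
    {"delta_pos": [0, 0, 0], "turn": 0, "claw": 1},
  ],
)

```text
time_s: 26.12
tcp_pos: [0.5031, 0.2832, 0.0435]
ee_rot: [[0.976, -0.217, -0.001], [-0.217, -0.976, -0.001], [-0.001, 0.001, -1.0]]
wrist_force: [0.6, 0.5, -0.6]
gripper_width: 0.998
gripper_force: 0.0
```

```bash
python3 go.py 501.8 286 -24 77.5
```

```text
t 26.1 pos [503.1 283.2  43.5] yang -102.5 j [ 45  26 -17   0 -47  32] w 0.998 F [ 0.6  0.5 -0.6] gf 0.0
 shift [-1.8 -2.5 67.5] rows 2 per row [-0.9 -1.3 33.8] turn -0.001 tiltz [-0.0012 -0.0011]
```

Request:
drive_tool(
  moves=[
    {"delta_pos": [-2, -2.5, 20], "turn": 0, "claw": 1},
    {"delta_pos": [0, 0, 25], "turn": 0, "claw": 1},
    {"delta_pos": [0, 0, 15], "turn": 0, "claw": 1},
    {"delta_pos": [0, 0, 7.5], "turn": 0, "claw": 1},
    {"delta_pos": [0, 0, 0], "turn": 0, "claw": 1},
    {"delta_pos": [0, 0, 0], "turn": 0, "claw": 0.3},
    {"delta_pos": [0, 0, 0], "turn": 0, "claw": 0.3},
    {"delta_pos": [0, 0, 0], "turn": 0, "claw": 0.3},
    {"delta_pos": [0, 0, 0], "turn": 0, "claw": 0.3},
    {"delta_pos": [0, 0, 0], "turn": 0, "claw": 0.3},
  ],
)

```text
time_s: 27.38
tcp_pos: [0.5025, 0.2869, -0.0227]
ee_rot: [[0.977, -0.214, 0.001], [-0.214, -0.977, 0.001], [0.001, -0.001, -1.0]]
wrist_force: [-0.6, 1.4, 1.8]
gripper_width: 0.689
gripper_force: 30.0
```

Request:
drive_tool(
  moves=[
    {"delta_pos": [0, 0, -20], "turn": 0, "claw": 0.3},
    {"delta_pos": [0, 0, -40], "turn": 0, "claw": 0.3},
    {"delta_pos": [0, 0, -40], "turn": 0, "claw": 0.3},
    {"delta_pos": [0, 0, 0], "turn": -0.134, "claw": 0.3},
    {"delta_pos": [0, 0, 0], "turn": 0, "claw": 0.3},
    {"delta_pos": [0, 0, 0], "turn": 0, "claw": 0.3},
  ],
)

```text
time_s: 28.12
tcp_pos: [0.5013, 0.2857, 0.0757]
ee_rot: [[0.996, -0.084, -0.002], [-0.084, -0.996, -0.002], [-0.002, 0.002, -1.0]]
wrist_force: [-1.2, -1.3, -3.0]
gripper_width: 0.683
gripper_force: 30.0
```

```bash
python3 go.py 555 8.5 45 265.2
```

```text
t 28.1 pos [501.3 285.7  75.7] yang -94.8 j [ 46  24 -15   0 -51  39] w 0.683 F [-1.2 -1.3 -3. ] gf 30.0
 shift [ 76.9 271.6  31.1] rows 5 per row [15.4 54.3  6.2] turn -0.001 tiltz [-0.002  -0.0017]
```

Request:
drive_tool(
  moves=[
    {"delta_pos": [8, 27, 0], "turn": 0, "claw": 0.3},
    {"delta_pos": [14, 50, 0], "turn": 0, "claw": 0.3},
    {"delta_pos": [14, 50, 0], "turn": 0, "claw": 0.3},
    {"delta_pos": [14, 50, 0], "turn": 0, "claw": 0.3},
    {"delta_pos": [14, 50, 0], "turn": 0, "claw": 0.3},
    {"delta_pos": [8, 27, 0], "turn": 0, "claw": 0.3},
    {"delta_pos": [5, 18, 15], "turn": 0, "claw": 0.3},
    {"delta_pos": [0, 0, 15], "turn": 0, "claw": 0.3},
    {"delta_pos": [0, 0, 0], "turn": 0, "claw": 0.3},
    {"delta_pos": [0, 0, 0], "turn": 0, "claw": 0.3},
    {"delta_pos": [0, 0, 0], "turn": 0, "claw": 0.3},
  ],
)

```text
time_s: 29.5
tcp_pos: [0.5569, 0.0099, 0.0473]
ee_rot: [[0.997, -0.081, 0.001], [-0.081, -0.997, 0.0], [0.001, -0.0, -1.0]]
wrist_force: [-0.7, -0.2, -1.4]
gripper_width: 0.684
gripper_force: 30.0
```

```bash
python3 go.py 555 8.5 17.5 265.2; python3 - <<'E'
from d import *
c=cap("side"); P=cloud(c)
dep(c,"held",(.555,.0085),.14,.075,.1); dep(c,"base+st",(.483,.014),.07,.0355,.05)
save("g5.png",cv2.resize(c["color"][160:280,210:370],None,fx=5,fy=5))
E
```

```text
t 29.5 pos [556.9   9.9  47.3] yang -94.6 j [ 18  24 -20   0 -46  68] w 0.684 F [-0.7 -0.2 -1.4] gf 30.0
 shift [-1.8  1.5 29.8] rows 1 per row [-1.8  1.5 29.8] turn 0.003 tiltz [0.0011 0.0002]
held 907 mean [525.4  21. ] z [79.8 87.1 89.4] rect [553.3  11.2  78.8 221.2] dir 1.2
base+st 68 mean [484.2  42. ] z [37.3 38.9 41. ] rect [485.2  40.1  58.2  14.6] dir 85.7
```

View pics/g5.png

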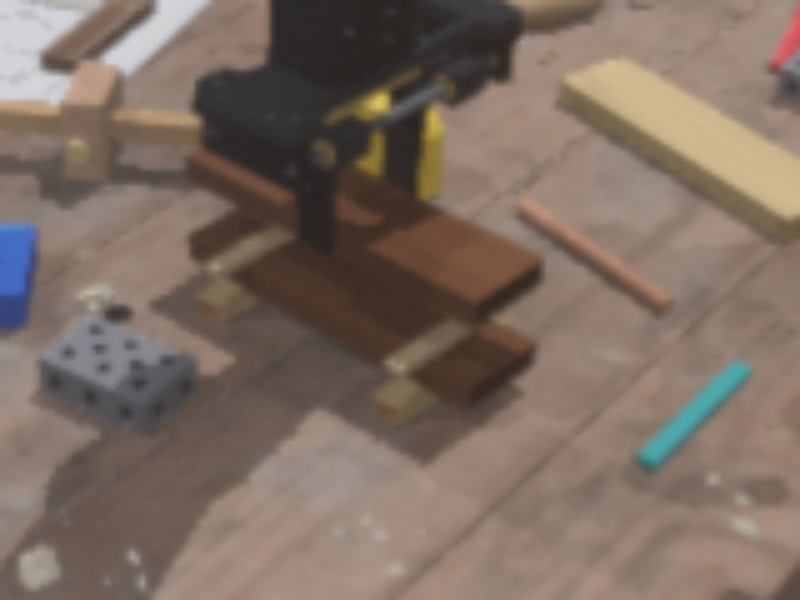

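The held board is level above the stack; its corner at (540,260) hangs over the base corner at (530,350), with both stickers below. Now I lower it.

Request:
drive_tool(
  moves=[
    {"delta_pos": [-0.5, 1, 12], "turn": 0, "claw": 0.3},
    {"delta_pos": [0, 0, 9], "turn": 0, "claw": 0.3},
    {"delta_pos": [0, 0, 5], "turn": 0, "claw": 0.3},
    {"delta_pos": [0, 0, 2], "turn": 0, "claw": 0.3},
    {"delta_pos": [0, 0, 1], "turn": 0, "claw": 0.3},
    {"delta_pos": [0, 0, 0], "turn": 0, "claw": 0.3},
    {"delta_pos": [0, 0, 0], "turn": 0, "claw": 0.3},
  ],
)

```text
time_s: 30.42
tcp_pos: [0.556, 0.0081, 0.0181]
ee_rot: [[0.997, -0.082, 0.001], [-0.082, -0.997, 0.0], [0.0, -0.0, -1.0]]
wrist_force: [-0.7, -0.4, -1.6]
gripper_width: 0.69
gripper_force: 30.0
```

Request:
drive_tool(
  moves=[
    {"delta_pos": [0, 0, 1], "turn": 0, "claw": 0.3},
    {"delta_pos": [0, 0, 0], "turn": 0, "claw": 0.3},
    {"delta_pos": [0, 0, 0], "turn": 0, "claw": 0.3},
  ],
)

```text
time_s: 30.8
tcp_pos: [0.5561, 0.0081, 0.0173]
ee_rot: [[0.997, -0.082, 0.001], [-0.082, -0.997, 0.0], [0.001, -0.0, -1.0]]
wrist_force: [-1.5, 0.6, 2.4]
gripper_width: 0.684
gripper_force: 30.0
```

Contact. I release slowly.

Request:
drive_tool(
  moves=[
    {"delta_pos": [0, 0, 0], "turn": 0, "claw": 0.75},
    {"delta_pos": [0, 0, 0], "turn": 0, "claw": 0.85},
    {"delta_pos": [0, 0, 0], "turn": 0, "claw": 0.95},
    {"delta_pos": [0, 0, 0], "turn": 0, "claw": 1},
    {"delta_pos": [0, 0, 0], "turn": 0, "claw": 1},
    {"delta_pos": [0, 0, -20], "turn": 0, "claw": 1},
    {"delta_pos": [0, 0, -45], "turn": 0, "claw": 1},
    {"delta_pos": [0, 0, -45], "turn": 0, "claw": 1},
    {"delta_pos": [0, 0, 0], "turn": 0, "claw": 1},
    {"delta_pos": [0, 0, 0], "turn": 0, "claw": 1},
  ],
)

```text
time_s: 32.05
tcp_pos: [0.5552, 0.0081, 0.1264]
ee_rot: [[0.997, -0.083, -0.001], [-0.083, -0.997, 0.0], [-0.001, -0.0, -1.0]]
wrist_force: [-0.0, -0.5, 0.2]
gripper_width: 1.002
gripper_force: 0.0
```

```bash
python3 go.py 621.7 140.5 40 275.3; python3 - <<'E'
from d import *
for n in("side","top"):
    c=cap(n); dep(c,n+" walnut",(.555,.0085),.14,.053,.066); dep(c,"blkA",(.621,.142),.07,.019,.035); dep(c,"blkB",(.46,-.425),.07,.019,.035)
E
```

```text
t 32.0 pos [555.2   8.1 126.4] yang -94.7 j [ 18  19 -15   0 -56  68] w 1.002 F [-0.  -0.5  0.2] gf 0.0
 shift [  55.4 -137.5   86.4] rows 3 per row [ 18.5 -45.8  28.8] turn -0.175 tiltz [-0.0008  0.0004]
side walnut 968 mean [548.3  11.6] z [55.4 57.4 59.1] rect [554.6   9.5  66.8 223. ] dir 175.2
blkA 328 mean [620.6 143.6] z [21.7 24.4 26.2] rect [623.3 141.4  78.   52.3] dir 5.9
blkB 180 mean [ 458.2 -419.9] z [22.1 24.6 26.6] rect [ 459.3 -420.3   57.6   75.5] dir 179.8
top walnut 367 mean [494.6  10.1] z [54.4 58.7 62.7] rect [495.1  10.4  59.6 103.6] dir 174.7
blkA 5 mean [656.  148.1] z [23.5 24.1 30.3] rect [656.  147.8   1.4  15.5] dir 92.7
blkB 249 mean [ 462.  -424.7] z [21.1 25.8 31.3] rect [ 461.6 -425.2   75.3   52.3] dir 3.8
```

The board lies at (554.6,9.5), z 57, square. Now block A.

Request:
drive_tool(
  moves=[
    {"delta_pos": [18, -45, 0], "turn": 0, "claw": 1},
    {"delta_pos": [18, -45, 0], "turn": 0, "claw": 1},
    {"delta_pos": [18, -45, 0], "turn": 0, "claw": 1},
    {"delta_pos": [0, 0, 30], "turn": -0.087, "claw": 1},
    {"delta_pos": [0, 0, 40], "turn": -0.087, "claw": 1},
    {"delta_pos": [0, 0, 20], "turn": 0, "claw": 1},
    {"delta_pos": [0, 0, 0], "turn": 0, "claw": 1},
    {"delta_pos": [0, 0, 0], "turn": 0, "claw": 1},
    {"delta_pos": [0, 0, 0], "turn": 0, "claw": 1},
  ],
)

```text
time_s: 33.28
tcp_pos: [0.6216, 0.1384, 0.038]
ee_rot: [[0.996, 0.092, 0.002], [0.092, -0.996, 0.001], [0.002, -0.001, -1.0]]
wrist_force: [-0.1, -0.8, 0.1]
gripper_width: 0.996
gripper_force: 0.0
```

```bash
python3 go.py 622 140.5 -22 275.5
```

```text
t 33.3 pos [621.6 138.4  38. ] yang -84.7 j [ 27  31  -9   0 -50  68] w 0.996 F [-0.1 -0.8  0.1] gf 0.0
 shift [ 0.5 -2.  60. ] rows 2 per row [ 0.2 -1.  30. ] turn -0.004 tiltz [0.0021 0.0009]
```

Request:
drive_tool(
  moves=[
    {"delta_pos": [0.5, -2, 20], "turn": 0, "claw": 1},
    {"delta_pos": [0, 0, 22], "turn": 0, "claw": 1},
    {"delta_pos": [0, 0, 12], "turn": 0, "claw": 1},
    {"delta_pos": [0, 0, 6], "turn": 0, "claw": 1},
    {"delta_pos": [0, 0, 0], "turn": 0, "claw": 1},
    {"delta_pos": [0, 0, 0], "turn": 0, "claw": 0.3},
    {"delta_pos": [0, 0, 0], "turn": 0, "claw": 0.3},
    {"delta_pos": [0, 0, 0], "turn": 0, "claw": 0.3},
    {"delta_pos": [0, 0, 0], "turn": 0, "claw": 0.3},
    {"delta_pos": [0, 0, 0], "turn": 0, "claw": 0.3},
    {"delta_pos": [0, 0, 0], "turn": 0, "claw": 0.3},
  ],
)

```text
time_s: 34.65
tcp_pos: [0.6211, 0.1404, -0.0231]
ee_rot: [[0.996, 0.092, 0.0], [0.092, -0.996, 0.0], [0.0, -0.0, -1.0]]
wrist_force: [-0.6, 0.2, 0.7]
gripper_width: 0.568
gripper_force: 30.0
```

Request:
drive_tool(
  moves=[
    {"delta_pos": [0, 0, -20], "turn": 0, "claw": 0.3},
    {"delta_pos": [0, 0, -45], "turn": 0, "claw": 0.3},
    {"delta_pos": [0, 0, -40], "turn": 0.087, "claw": 0.3},
    {"delta_pos": [0, 0, 0], "turn": 0.088, "claw": 0.3},
    {"delta_pos": [0, 0, 0], "turn": 0, "claw": 0.3},
    {"delta_pos": [0, 0, 0], "turn": 0, "claw": 0.3},
  ],
)

```text
time_s: 35.4
tcp_pos: [0.6197, 0.1396, 0.08]
ee_rot: [[0.997, -0.082, -0.004], [-0.082, -0.997, -0.001], [-0.004, 0.002, -1.0]]
wrist_force: [0.4, -0.6, -5.0]
gripper_width: 0.569
gripper_force: 30.0
```

```bash
python3 go.py 624 2.5 55 265.2
```

```text
t 35.4 pos [619.7 139.6  80. ] yang -94.7 j [ 27  29  -6   0 -55  58] w 0.569 F [ 0.4 -0.6 -5. ] gf 30.0
 shift [ 15.6 136.3  25.1] rows 3 per row [ 5.2 45.4  8.4] turn 0.001 tiltz [-0.0037 -0.0013]
```

Request:
drive_tool(
  moves=[
    {"delta_pos": [3, 26, 0], "turn": 0, "claw": 0.3},
    {"delta_pos": [5, 42, 0], "turn": 0, "claw": 0.3},
    {"delta_pos": [5, 42, 0], "turn": 0, "claw": 0.3},
    {"delta_pos": [3, 26, 0], "turn": 0, "claw": 0.3},
    {"delta_pos": [0, 0, 12], "turn": 0, "claw": 0.3},
    {"delta_pos": [0, 0, 12], "turn": 0, "claw": 0.3},
    {"delta_pos": [0, 0, 0], "turn": 0, "claw": 0.3},
    {"delta_pos": [0, 0, 0], "turn": 0, "claw": 0.3},
    {"delta_pos": [0, 0, 0], "turn": 0, "claw": 0.3},
  ],
)

```text
time_s: 36.52
tcp_pos: [0.6262, 0.0039, 0.0583]
ee_rot: [[0.997, -0.082, 0.001], [-0.082, -0.997, 0.0], [0.001, -0.0, -1.0]]
wrist_force: [0.5, 0.1, -4.6]
gripper_width: 0.57
gripper_force: 30.0
```

```bash
python3 go.py 624 2.5 35 265.2; python3 - <<'E'
from d import *
c=cap("side"); dep(c,"held",(.624,.003),.07,.09,.115);dep(c,"walnut",(.555,.0085),.14,.053,.066)
E
```

```text
t 36.5 pos [626.2   3.9  58.3] yang -94.7 j [ 15  29  -9   0 -52  70] w 0.57 F [ 0.5  0.1 -4.6] gf 30.0
 shift [-2.1  1.6 23.3] rows 1 per row [-2.1  1.6 23.3] turn 0.001 tiltz [0.001  0.0001]
held 328 mean [615.   10.4] z [ 94.2 105.  108.4] rect [624.    5.4  71.3  77.6] dir 65.0
walnut 892 mean [539.8  14.2] z [55.4 57.5 59.1] rect [555.6   8.8  65.5 222.9] dir 178.2
```

Request:
drive_tool(
  moves=[
    {"delta_pos": [-2, 1.5, 10], "turn": 0, "claw": 0.3},
    {"delta_pos": [0, 0, 7], "turn": 0, "claw": 0.3},
    {"delta_pos": [0, 0, 4], "turn": 0, "claw": 0.3},
    {"delta_pos": [0, 0, 1.5], "turn": 0, "claw": 0.3},
    {"delta_pos": [0, 0, 1], "turn": 0, "claw": 0.3},
    {"delta_pos": [0, 0, 0], "turn": 0, "claw": 0.3},
    {"delta_pos": [0, 0, 0], "turn": 0, "claw": 0.3},
  ],
)

```text
time_s: 37.45
tcp_pos: [0.6236, 0.0019, 0.0349]
ee_rot: [[0.997, -0.083, 0.0], [-0.083, -0.997, -0.0], [0.0, 0.0, -1.0]]
wrist_force: [-2.8, 0.1, 1.2]
gripper_width: 0.57
gripper_force: 30.0
```

Request:
drive_tool(
  moves=[
    {"delta_pos": [0, 0, 0], "turn": 0, "claw": 0.65},
    {"delta_pos": [0, 0, 0], "turn": 0, "claw": 0.8},
    {"delta_pos": [0, 0, 0], "turn": 0, "claw": 1},
    {"delta_pos": [0, 0, 0], "turn": 0, "claw": 1},
    {"delta_pos": [0, 0, -20], "turn": 0, "claw": 1},
    {"delta_pos": [0, 0, -40], "turn": 0, "claw": 1},
    {"delta_pos": [0, 0, -40], "turn": 0, "claw": 1},
    {"delta_pos": [0, 0, 0], "turn": 0, "claw": 1},
    {"delta_pos": [0, 0, 0], "turn": 0, "claw": 1},
  ],
)

```text
time_s: 38.58
tcp_pos: [0.6231, 0.002, 0.1339]
ee_rot: [[0.997, -0.083, -0.001], [-0.083, -0.997, 0.0], [-0.001, -0.0, -1.0]]
wrist_force: [0.0, -0.1, -0.5]
gripper_width: 1.0
gripper_force: 0.0
```

```bash
python3 go.py 461 -424 60 273; python3 - <<'E'
from d import *
c=cap("side"); dep(c,"blkA",(.624,.003),.07,.075,.092);dep(c,"walnut",(.555,.0085),.14,.053,.066)
E
```

```text
t 38.6 pos [623.1   2.  133.9] yang -94.8 j [ 15  24  -5   0 -61  70] w 1.0 F [ 0.  -0.1 -0.5] gf 0.0
 shift [-125.9  438.1   73.9] rows 8 per row [-15.7  54.8   9.2] turn -0.136 tiltz [-0.0006  0.0003]
blkA 281 mean [622.    5.6] z [78.4 82.2 84.1] rect [623.8   2.8  52.3  76.9] dir 177.7
walnut 795 mean [530.   15.8] z [55.4 57.5 59.9] rect [555.2   8.5  64.7 221.3] dir 0.8
```

Block A is at (624,3), z 82, right on target. Now block B.

Request:
drive_tool(
  moves=[
    {"delta_pos": [-15.5, 54.5, 0], "turn": 0, "claw": 1},
    {"delta_pos": [-15.5, 54.5, 0], "turn": 0, "claw": 1},
    {"delta_pos": [-15.5, 54.5, 0], "turn": 0, "claw": 1},
    {"delta_pos": [-15.5, 54.5, 0], "turn": 0, "claw": 1},
    {"delta_pos": [-15.5, 54.5, 0], "turn": 0, "claw": 1},
    {"delta_pos": [-15.5, 54.5, 0], "turn": 0, "claw": 1},
    {"delta_pos": [-15.5, 54.5, 0], "turn": 0, "claw": 1},
    {"delta_pos": [-15.5, 54.5, 30], "turn": 0, "claw": 1},
    {"delta_pos": [0, 0, 40], "turn": -0.136, "claw": 1},
    {"delta_pos": [0, 0, 0], "turn": 0, "claw": 1},
    {"delta_pos": [0, 0, 0], "turn": 0, "claw": 1},
    {"delta_pos": [0, 0, 0], "turn": 0, "claw": 1},
  ],
)

```text
time_s: 40.12
tcp_pos: [0.4658, -0.4209, 0.067]
ee_rot: [[0.999, 0.053, 0.003], [0.053, -0.999, -0.002], [0.003, 0.002, -1.0]]
wrist_force: [-0.4, 0.4, 0.3]
gripper_width: 1.003
gripper_force: 0.0
```

```bash
python3 go.py 461 -424 -22.5 273
```

```text
t 40.1 pos [ 465.8 -420.9   67. ] yang -86.9 j [-27  29  -9   0 -53 120] w 1.003 F [-0.4  0.4  0.3] gf 0.0
 shift [-5.2  2.7 89.4] rows 2 per row [-2.6  1.3 44.7] turn 0.001 tiltz [ 0.0028 -0.0019]
```

Request:
drive_tool(
  moves=[
    {"delta_pos": [-4.5, 2.5, 30], "turn": 0, "claw": 1},
    {"delta_pos": [0, 0, 30], "turn": 0, "claw": 1},
    {"delta_pos": [0, 0, 18], "turn": 0, "claw": 1},
    {"delta_pos": [0, 0, 8], "turn": 0, "claw": 1},
    {"delta_pos": [0, 0, 3], "turn": 0, "claw": 1},
    {"delta_pos": [0, 0, 0], "turn": 0, "claw": 1},
    {"delta_pos": [0, 0, 0], "turn": 0, "claw": 0.3},
    {"delta_pos": [0, 0, 0], "turn": 0, "claw": 0.3},
    {"delta_pos": [0, 0, 0], "turn": 0, "claw": 0.3},
    {"delta_pos": [0, 0, 0], "turn": 0, "claw": 0.3},
    {"delta_pos": [0, 0, 0], "turn": 0, "claw": 0.3},
    {"delta_pos": [0, 0, 0], "turn": 0, "claw": 0.3},
  ],
)

```text
time_s: 41.62
tcp_pos: [0.4603, -0.424, -0.0238]
ee_rot: [[0.999, 0.053, 0.001], [0.053, -0.999, -0.001], [0.001, 0.001, -1.0]]
wrist_force: [-0.1, -1.8, -0.4]
gripper_width: 0.576
gripper_force: 29.8
```

Request:
drive_tool(
  moves=[
    {"delta_pos": [0, 0, -20], "turn": 0, "claw": 0.3},
    {"delta_pos": [0, 0, -45], "turn": 0, "claw": 0.3},
    {"delta_pos": [0, 0, -45], "turn": 0, "claw": 0.3},
    {"delta_pos": [0, 0, -10], "turn": 0.136, "claw": 0.3},
    {"delta_pos": [0, 0, 0], "turn": 0, "claw": 0.3},
    {"delta_pos": [0, 0, 0], "turn": 0, "claw": 0.3},
  ],
)

```text
time_s: 42.38
tcp_pos: [0.4585, -0.4224, 0.094]
ee_rot: [[0.997, -0.082, -0.003], [-0.082, -0.997, 0.003], [-0.004, -0.003, -1.0]]
wrist_force: [0.3, 0.3, -4.9]
gripper_width: 0.577
gripper_force: 29.8
```

```bash
python3 go.py 485 13.7 60 265.2
```

```text
t 42.4 pos [ 458.5 -422.4   94. ] yang -94.7 j [-28  27  -7   0 -56 113] w 0.577 F [ 0.3  0.3 -4.9] gf 29.8
 shift [  -9.1 -436.7   35.1] rows 8 per row [ -1.1 -54.6   4.4] turn 0.002 tiltz [-0.0035  0.0029]
```

Request:
drive_tool(
  moves=[
    {"delta_pos": [-1, -26, 0], "turn": 0, "claw": 0.3},
    {"delta_pos": [-1, -50, 0], "turn": 0, "claw": 0.3},
    {"delta_pos": [-1, -50, 0], "turn": 0, "claw": 0.3},
    {"delta_pos": [-1, -50, 0], "turn": 0, "claw": 0.3},
    {"delta_pos": [-1, -50, 0], "turn": 0, "claw": 0.3},
    {"delta_pos": [-1, -50, 0], "turn": 0, "claw": 0.3},
    {"delta_pos": [-1, -50, 0], "turn": 0, "claw": 0.3},
    {"delta_pos": [-1, -50, 0], "turn": 0, "claw": 0.3},
    {"delta_pos": [-1, -40, 0], "turn": 0, "claw": 0.3},
    {"delta_pos": [0, -20, 0], "turn": 0, "claw": 0.3},
    {"delta_pos": [0, 0, 15], "turn": 0, "claw": 0.3},
    {"delta_pos": [0, 0, 15], "turn": 0, "claw": 0.3},
  ],
)

```text
time_s: 43.88
tcp_pos: [0.4862, 0.0119, 0.0646]
ee_rot: [[0.997, -0.081, -0.002], [-0.081, -0.997, -0.001], [-0.002, 0.001, -1.0]]
wrist_force: [0.1, 0.4, -4.4]
gripper_width: 0.575
gripper_force: 29.8
```

Request:
drive_tool(
  moves=[
    {"delta_pos": [0, 0, 0], "turn": 0, "claw": 0.3},
    {"delta_pos": [0, 0, 0], "turn": 0, "claw": 0.3},
  ],
)

```text
time_s: 44.12
tcp_pos: [0.4872, 0.0116, 0.066]
ee_rot: [[0.997, -0.083, -0.0], [-0.083, -0.997, -0.0], [-0.0, 0.0, -1.0]]
wrist_force: [1.2, 0.5, -4.7]
gripper_width: 0.573
gripper_force: 29.8
```

```bash
python3 go.py 485 13.7 34.5 265.2
```

```text
t 44.1 pos [487.2  11.6  66. ] yang -94.7 j [ 21  17 -28   0 -45  65] w 0.573 F [ 1.2  0.5 -4.7] gf 29.8
 shift [-2.4 -2.  31.5] rows 1 per row [-2.4 -2.  31.5] turn 0.001 tiltz [-0.0004 -0.0003]
```

Request:
drive_tool(
  moves=[
    {"delta_pos": [-2, -2, 14], "turn": 0, "claw": 0.3},
    {"delta_pos": [0, 0, 10], "turn": 0, "claw": 0.3},
    {"delta_pos": [0, 0, 4], "turn": 0, "claw": 0.3},
    {"delta_pos": [0, 0, 2], "turn": 0, "claw": 0.3},
    {"delta_pos": [0, 0, 1.5], "turn": 0, "claw": 0.3},
    {"delta_pos": [0, 0, 0.5], "turn": 0, "claw": 0.3},
    {"delta_pos": [0, 0, 0], "turn": 0, "claw": 0.3},
    {"delta_pos": [0, 0, 0], "turn": 0, "claw": 0.3},
  ],
)

```text
time_s: 45.12
tcp_pos: [0.4855, 0.0138, 0.0342]
ee_rot: [[0.997, -0.083, 0.0], [-0.083, -0.997, 0.0], [0.0, -0.0, -1.0]]
wrist_force: [-0.1, 0.0, -5.0]
gripper_width: 0.575
gripper_force: 29.8
```

Still bearing the weight, so down a little more.

Request:
drive_tool(
  moves=[
    {"delta_pos": [0, 0, 0.5], "turn": 0, "claw": 0.3},
    {"delta_pos": [0, 0, 0.5], "turn": 0, "claw": 0.3},
    {"delta_pos": [0, 0, 0], "turn": 0, "claw": 0.3},
    {"delta_pos": [0, 0, 0], "turn": 0, "claw": 0.3},
  ],
)

```text
time_s: 45.62
tcp_pos: [0.4855, 0.0138, 0.0341]
ee_rot: [[0.997, -0.083, 0.001], [-0.083, -0.997, -0.0], [0.001, 0.0, -1.0]]
wrist_force: [-3.2, -0.6, 5.6]
gripper_width: 0.574
gripper_force: 29.8
```

Request:
drive_tool(
  moves=[
    {"delta_pos": [0, 0, -0.5], "turn": 0, "claw": 0.3},
    {"delta_pos": [0, 0, 0], "turn": 0, "claw": 0.65},
    {"delta_pos": [0, 0, 0], "turn": 0, "claw": 0.8},
    {"delta_pos": [0, 0, 0], "turn": 0, "claw": 1},
    {"delta_pos": [0, 0, 0], "turn": 0, "claw": 1},
    {"delta_pos": [0, 0, -20], "turn": 0, "claw": 1},
    {"delta_pos": [0, 0, -50], "turn": 0, "claw": 1},
    {"delta_pos": [0, 0, -50], "turn": 0, "claw": 1},
    {"delta_pos": [0, 45, 0], "turn": 0, "claw": 1},
    {"delta_pos": [0, 60, 0], "turn": 0, "claw": 1},
    {"delta_pos": [0, 60, 0], "turn": 0, "claw": 1},
    {"delta_pos": [0, 0, 0], "turn": 0, "claw": 1},
  ],
)

```text
time_s: 47.12
tcp_pos: [0.4708, -0.1538, 0.1533]
ee_rot: [[0.996, -0.089, -0.0], [-0.089, -0.996, -0.0], [-0.0, 0.0, -1.0]]
wrist_force: [-1.0, 0.3, -1.1]
gripper_width: 0.999
gripper_force: 0.0
```

```bash
python3 - <<'E'
from d import *
print(monitor.sense()["tcp_pos"],monitor.sense()["time_s"])
for n in("side","top"):
    c=cap(n); print(n)
    dep(c,"blkA",(.624,.003),.06,.07,.095);dep(c,"blkB",(.485,.014),.06,.07,.095);dep(c,"walnut",(.555,.0085),.14,.05,.066);dep(c,"pale",(.5,-.298),.15,.012,.03)
    if n=="side": save("end.png",cv2.resize(c["color"][140:280,180:390],None,fx=3.8,fy=3.8))
E
```

```text
[ 0.47076977 -0.15381127  0.15333423] 47.125
side
blkA 327 mean [620.8   7.4] z [74.2 81.8 83.9] rect [625.    3.7  53.5  78.5] dir 178.6
blkB 394 mean [479.8  20. ] z [74.4 81.9 83.8] rect [482.9  15.5  54.2  75.2] dir 178.3
walnut 580 mean [545.5  23.5] z [53.2 57.3 63.3] rect [553.8   8.8  64.4 221.5] dir 175.6
pale 657 mean [ 492.2 -290.1] z [15.  17.5 19.5] rect [ 498.1 -294.5   66.7  220.8] dir 162.3
top
blkA 259 mean [622.9  -0.7] z [76.9 83.1 87.4] rect [624.   -0.8  49.9  76.8] dir 174.7
blkB none
walnut 68 mean [608.    4.6] z [53.5 57.5 62.6] rect [6.195e+02 1.000e-01 5.950e+01 7.800e+01] dir 7.3
pale 572 mean [ 498.5 -303.6] z [14.1 18.5 23.2] rect [ 499.2 -299.2   60.9  216.7] dir 163.0
```

View pics/end.png

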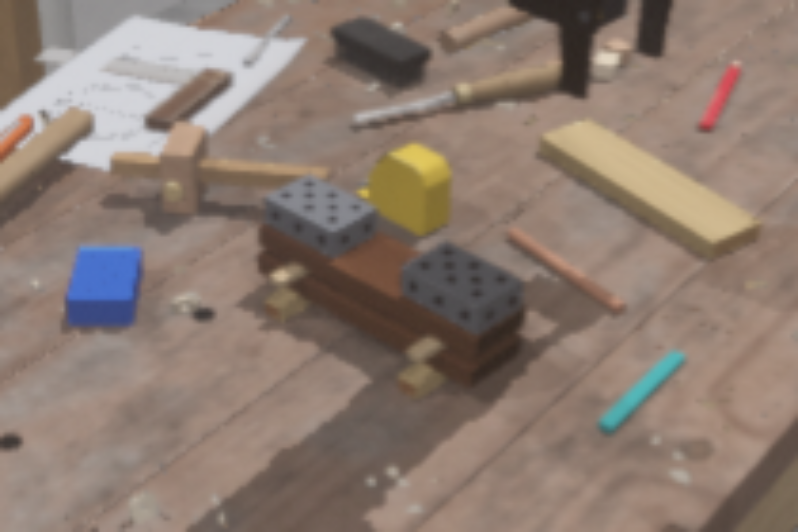

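The finished stack shows blocks at crop (320,213) and (462,287), the board even with the base, and sticker ends above the bearer ends at (290,272) and (425,348). The pale board, dowel, tape measure and gauge are undisturbed. I'm handing in.

```bash
python3 -c "
from station import ticket
print(ticket.finish_job())"
```

```text
the job is handed in; nothing more can be done
None
```

The stack is built and handed in: both stickers, the walnut board and the two steel blocks measured within tolerance by camera, and nothing else looked disturbed; no verdict came back.

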